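# Change over the dental light-curing unit and start the next batch

## Robot

A 7-joint arm with a two-finger parallel gripper is mounted at the origin on the work surface. World frame = base frame: x ahead of the robot, y to its left, z up, the work surface at z = 0. Lengths are in m, angles in rad, forces in N, time in s.
With the tool pointing down it reaches from about 0.4 to 0.85 m from the base axis. Payload 10.4 kg.
Tool frame: the origin (TCP) lies between the finger pads; the fingertips stand 19 mm ahead of it and the grasp point (between the pads) is the TCP; z points along the fingers, y is the direction in which the jaws open and shut (so a half turn about z gives the same grasp; the last joint's range is limited). The gripper opens to 87 mm and grips with 3 to 60 N. Pads are 19 mm wide; open, the fingers measure 117 mm over their backs; the gripper's body (75 mm by 190 mm) begins 51 mm behind the grasp point.
Start: joints at [1.23, 0.332, -0.065, 1.46, 0.022, 1.35, -0.088], TCP at [0.195, -0.594, 0.242] pointing down, gripper open.
Joint ranges: [-2.6, 2.6], [-0.5, 2.12], [-1.47, 1.34], [0.16, 2.42], [-1.27, 4.41], [0.06, 2.06], [-2.6, 2.6]. Speed limits (rad/s): [2.22, 2.22, 2.79, 2.79, 3.14, 3.14, 3.14].

## Interface

Orientations are given as [roll, pitch, yaw] about the fixed x, y, z axes, in that order (R = Rz(yaw) Ry(pitch) Rx(roll)).
In Python, from plant import get_obs, viewer, order gives the robot as it stands.
- The arm moves only by the tool jog_arm, never from a script. Its argument "deltas" is one flat list of numbers, 7 for each row, row after row: the shift along the tool's x, y, z in m, then the turn, a rotation vector about the tool's x, y, z in units of 8 degrees (1.0 is 8 degrees), then the closure, from -1 (fully open) to 1 (shut), so that 0 is half open. A call has 1 to 8 rows; each row shifts and turns the commanded pose from where the row before left it, along the tool's axes as they then stand; what a row does not reach is not made up. A row lasts 1/8 s, in which the tool goes at most 62.5 mm and 10.7 degrees, less where a joint would pass 70% of its speed; a pose out of reach is approached as far as the arm can. A call is refused whole if a number of a shift passes 0.0625 or a number of a turn 1, either way. A call with a gripper value outside its range is refused whole. The fingers move at their own pace and stop on an object; "force" is the grip in N (left out, the last holds). Time passes only in rows, so rows that do not move let the fingers close. It gives the time, the measured TCP pose, the force and the opening at its end, in the units of the state.
- get_obs(): the state, without advancing time (a new reading comes with each control period).
- viewer.get_image(name): name is "scene" or "side" or "wrist"; returns the picture (384x512x3 uint8, red, green, blue); there is no depth.
- viewer.camera_model(name): a dict with "fx", "fy", "cx", "cy" (pixels), "position" and "orientation" of the camera in the world. Camera axes: x right, y down, z forward; pixel columns grow to the right and rows downward; lengths in m; the calibration is good to about 2 mm. The wrist camera is an equidistant fisheye: a pixel r from the principal point sees the ray r / f radians off the axis. A picture is of the moment at which its call begins: read the wrist's pose just before it. camera_model takes no time and is no camera call; for the wrist camera it gives the pose at the moment of the call.
- order.finish_job(): hands the job in, once; it reports no verdict.
The state is a dict: "time_s": time; "joints": joint angles; "qd": joint speeds; "joint_efforts": joint torques, N m; "position": TCP position; "tcp_rot": TCP orientation; "wrist_force": force on the tool from outside, world axes, zero at the start; "moment": the same for the moment, N m; "finger_gap": finger opening in m.
Only numpy, scipy, OpenCV 4.12 (cv2) and the standard library are available. Lean on these libraries where they do the work, as an engineer would, in place of code of your own. Each camera call takes 0.05 s, during which the arm holds its last target.

## Task

Pull the curing unit's drawer open, set the grey cured models it holds into the orange case pan, and load every peach fresh model from the bench onto the drawer's tray, all standing on their bases, teeth up. Then push the drawer in until it snaps fully home, and only after that turn the time dial until its white pointer stands on the red marker. Leave the plaster arch, the instrument box, the bowl and the spatula where they are.

Things in the scene. Friction and masses are not known exactly. Their poses are not given: they have to be found in the camera images.
- fresh1_mid (a point): Peach-coloured (fresh, still to be cured) resin dental quadrant model (a row of teeth on a flat base), 52 long (x) x 28 wide (y) x 24 high, 35 g; the lower 14 is a plain block, above it a row of teeth 13 wide, 46 long. This point: its centre, 12 above its underside, with its axes; z is up when it stands teeth up. Starts on the green mat; two or three are present.
- fresh2_mid (a point): Peach-coloured (fresh, still to be cured) resin dental quadrant model (a row of teeth on a flat base), 52 long (x) x 28 wide (y) x 24 high, 35 g; the lower 14 is a plain block, above it a row of teeth 13 wide, 46 long. This point: its centre, 12 above its underside, with its axes; z is up when it stands teeth up. Starts on the green mat; two or three are present.
- fresh3_mid (a point): Peach-coloured (fresh, still to be cured) resin dental quadrant model (a row of teeth on a flat base), 52 long (x) x 28 wide (y) x 24 high, 35 g; the lower 14 is a plain block, above it a row of teeth 13 wide, 46 long. This point: its centre, 12 above its underside, with its axes; z is up when it stands teeth up. Starts on the green mat; two or three are present.
- cured1_mid (a point): Dark grey (cured in the last run) resin dental quadrant model (a row of teeth on a flat base), 52 long (x) x 28 wide (y) x 24 high, 35 g; the lower 14 is a plain block, above it a row of teeth 13 wide, 46 long. This point: its centre, 12 above its underside, with its axes; z is up when it stands teeth up. Starts inside the shut drawer; one or two are present.
- cured2_mid (a point): Dark grey (cured in the last run) resin dental quadrant model (a row of teeth on a flat base), 52 long (x) x 28 wide (y) x 24 high, 35 g; the lower 14 is a plain block, above it a row of teeth 13 wide, 46 long. This point: its centre, 12 above its underside, with its axes; z is up when it stands teeth up. Starts inside the shut drawer; one or two are present.
- unit: White light-curing unit, fixed to the bench: a box 250 deep (x) x 260 wide (y) x 135 high, origin under its centre; its front, with the drawer, faces its own -x. Its flat top carries the time dial.
- drawer (a joint): Drawer of the curing unit, in m: 0 fully home, 0.14 fully out; it slides along the unit's -x. A spring-ball detent holds it home: about 7 N frees it, and about 7 N pushes it back over the last 15 mm, after which it snaps in to 0 by itself; elsewhere it slides with about 1 N and stays where left.
- handle (a point): Middle of the drawer's steel bar handle: a level bar 10 in diameter, 110 long along the unit's y, 100 above the bench, its middle 38 in front of the drawer's front panel (33 free gap behind the bar); it can be pinched from above with the fingers closing along the unit's x. Axes as the unit's.
- tray (a point): Point on the drawer's tray floor (45 above the bench), axes as the unit's, moves with the drawer. The floor reaches 70 in front of it (-x, to the front panel, which rises to 108 above the bench), 117 behind it and 101 to either side; side walls 12 high. With the drawer fully out the hood starts 70 behind this point, so the open part of the tray, 140 x 202, is centred here.
- dial (a joint): Time dial on the unit's top, in rad, 0 to 4.6, growing clockwise seen from above; at 0 its pointer points to the unit's -x (front). It stays where it is left (friction about 0.04 N m).
- dial_grip (a point): On the dial's axis, 158 above the bench: the middle of its black grip bar, 13 thick, 42 long and 24 high (146 to 168 above the bench), which runs along the pointer direction, on a disc of 44 diameter; this point's x axis is the pointer direction (the white line).
- pointer (a point): Pointer end: on the dial's white line, 34 from the dial's axis; it turns with the dial.
- mark (a point): Inner part of the red set marker on the scale plate around the dial, 34 from the dial's axis, its x axis pointing straight out from that axis; the red block is 8 wide along the circle. The marker stays where it is; it stands 1.6 to 3.0 rad clockwise of the unit's front.
- pan: Orange open case pan standing on the bench, fixed, outside 160 (x) x 200 (y) x 45 high, walls 4; origin under its centre.
- pan_in (a point): Centre of the pan's inner floor, 4 above the bench; axes as the pan's.
- arch: Bystander: cream plaster full-arch model about 65 x 62 x 26 on the bench, loose; origin under its centre.
- tin: Bystander: steel instrument box with amber lid, 104 x 184 x 46, loose; origin under its centre.
- bowl: Bystander: blue mixing bowl, 116 across the rim, 65 high, loose; origin under its centre.
- spatula: Bystander: plaster spatula (wooden handle, narrow steel blade) lying on the bench, 200 long, 24 wide, loose; origin under its middle.
Mind the look-alikes: they are no part of the job. What is shaped like the part that bears fresh1_mid but turquoise is not meant. Leave any blue look-alike of the part that bears fresh3_mid alone.

How it is judged:
On the way, in this order (a step that is already met when the one before it is completed fails the run):
1. the drawer is pulled open by at least 100 mm (value of joint drawer above 0.1 m), for 0.1 s.
2. every cured model stands in the pan, every fresh one on the tray, and the drawer is fully home (x of fresh1_mid in the frame of tray between -0.07 and 0.12 m and y of fresh1_mid in the frame of tray between -0.102 and 0.102 m and z of fresh1_mid in the frame of tray between 0.004 and 0.022 m and angle between each of fresh1_mid, fresh2_mid, fresh3_mid, cured1_mid, cured2_mid's own z axis and vertical below 0.25 rad and x of fresh2_mid in the frame of tray between -0.07 and 0.12 m and y of fresh2_mid in the frame of tray between -0.102 and 0.102 m and z of fresh2_mid in the frame of tray between 0.004 and 0.022 m and x of fresh3_mid in the frame of tray between -0.07 and 0.12 m and y of fresh3_mid in the frame of tray between -0.102 and 0.102 m and z of fresh3_mid in the frame of tray between 0.004 and 0.022 m and x of cured1_mid in the frame of pan_in between -0.076 and 0.076 m and y of cured1_mid in the frame of pan_in between -0.096 and 0.096 m and z of cured1_mid in the frame of pan_in between 0.004 and 0.022 m and x of cured2_mid in the frame of pan_in between -0.076 and 0.076 m and y of cured2_mid in the frame of pan_in between -0.096 and 0.096 m and z of cured2_mid in the frame of pan_in between 0.004 and 0.022 m and value of joint drawer below 0.004 m), for 0.2 s.
3. with the drawer home, the dial's pointer stands on the red marker (value of joint drawer below 0.004 m and horizontal distance between pointer and mark below 0.004 m and velocity of joint dial between -0.05 and 0.05 rad/s), for 0.2 s.
At the end, for the whole second after the job is handed in: Cured models upright (within 0.25 rad) on the pan's floor, fresh ones upright (0.25 rad) on the drawer's tray floor, drawer home (within 4 mm), dial pointer within 4 mm of the middle of the red marker along the circle (6.7 degrees either way); all at rest (all of step 3 and x of fresh1_mid in the frame of tray between -0.07 and 0.12 m and y of fresh1_mid in the frame of tray between -0.102 and 0.102 m and z of fresh1_mid in the frame of tray between 0.004 and 0.022 m and angle between each of fresh1_mid, fresh2_mid, fresh3_mid, cured1_mid, cured2_mid's own z axis and vertical below 0.25 rad and x of fresh2_mid in the frame of tray between -0.07 and 0.12 m and y of fresh2_mid in the frame of tray between -0.102 and 0.102 m and z of fresh2_mid in the frame of tray between 0.004 and 0.022 m and x of fresh3_mid in the frame of tray between -0.07 and 0.12 m and y of fresh3_mid in the frame of tray between -0.102 and 0.102 m and z of fresh3_mid in the frame of tray between 0.004 and 0.022 m and x of cured1_mid in the frame of pan_in between -0.076 and 0.076 m and y of cured1_mid in the frame of pan_in between -0.096 and 0.096 m and z of cured1_mid in the frame of pan_in between 0.004 and 0.022 m and x of cured2_mid in the frame of pan_in between -0.076 and 0.076 m and y of cured2_mid in the frame of pan_in between -0.096 and 0.096 m and z of cured2_mid in the frame of pan_in between 0.004 and 0.022 m and linear speed of each of fresh1, fresh2, fresh3, cured1, cured2 below 0.03 m/s); the robot touches nothing.
It fails at once if the plaster arch is moved more than 30 mm (distance of arch from where it was at the start of the episode above 0.03 m).
It fails at once if the instrument box is moved more than 30 mm (distance of tin from where it was at the start of the episode above 0.03 m).
It fails at once if the mixing bowl is moved more than 30 mm (distance of bowl from where it was at the start of the episode above 0.03 m).
It fails at once if the spatula is moved more than 30 mm (distance of spatula from where it was at the start of the episode above 0.03 m).
Of cured1, cured2 only 1 to 2 are there at a start; the rules pass over those that are not, and their reading is None.
Of fresh1, fresh2, fresh3 only 2 to 3 are there at a start; the rules pass over those that are not, and their reading is None.
At some moment in a run one of fresh1, fresh2, fresh3 may be knocked a few centimetres aside while the robot is not near it.
It also fails if it takes over 210 s, if anything falls off the work surface, if the arm or the gripper's body presses on something with over 40 N, if the wrist force passes 120 N, or if a joint passes its speed limit or range.

## Working session

There is one attempt and no reset: what is moved stays moved. The work goes in short steps, Python scripts to look and compute and a tool call to move; the robot and the scene stay as the last step left them, time stands still between calls to the robot, and variables do not carry over. Pictures are saved under pics/ and viewed, and the job is handed in when it is done.

Besides the shell and the picture viewer there is one more tool, called after "Call:" as a command line: name --argument value ..., lists and objects as JSON in quotes. jog_arm: Moves the arm, as the interface text tells. Its arguments: {"type":"object","properties":{"deltas":{"type":"array"},"force":{"type":"number"}},"required":["deltas"]}

```bash
ls; mkdir -p pics; cat > h.py <<'E'
import sys; sys.path.insert(0,'.')
import numpy as np, cv2
from scipy.spatial.transform import Rotation as R
from plant import get_obs, viewer, order
def snap(cam,name):
    m=viewer.camera_model(cam); im=viewer.get_image(cam)
    cv2.imwrite(f'pics/{name}.png',cv2.cvtColor(im,cv2.COLOR_RGB2BGR))
    return im,m
E
python3 - <<'E'
from h import *
o=get_obs(); print(o)
for c in ['scene','side','wrist']:
    im,m=snap(c,c+'0'); print(c,m)
E
```

```text
pics
{'time_s': 0.0, 'joints': array([ 1.23038217,  0.33287719, -0.064668  ,  1.46095626,  0.02162979,
        1.34985533, -0.0885301 ]), 'qd': array([-8.59985519e-04, -5.52587922e-04, -1.60379395e-03, -9.86928650e-04,
       -8.77976564e-04,  1.86230295e-03, -8.83878349e-05]), 'joint_efforts': array([-3.60831218e-04, -6.23255610e+01,  2.44547945e-02, -3.89901531e+01,
       -6.14039786e-02,  3.93696001e-02,  1.29611740e-04]), 'position': array([ 0.19516595, -0.59337651,  0.24074338]), 'tcp_rot': array([-3.14019627e+00,  1.03139825e-04,  3.17781735e-01]), 'wrist_force': array([-0.47669124,  0.46976653,  0.44804338]), 'moment': array([-0.03020143,  0.02127961, -0.04764413]), 'finger_gap': 0.08649678289156285}
scene {'fx': 355.90518689330946, 'fy': 355.90518689330946, 'cx': 258.3681237319808, 'cy': 184.7377790409319, 'position': array([1.1163691 , 0.75544435, 0.79328381]), 'orientation': array([-2.1626214 ,  0.02101434,  2.52685703])}
side {'fx': 360.987966122431, 'fy': 360.987966122431, 'cx': 268.76452571692266, 'cy': 183.04983917756024, 'position': array([0.15188994, 0.44153688, 0.86888421]), 'orientation': array([-2.44182047, -0.01451536, -2.48885578])}
wrist {'fx': 297.3186396354542, 'fy': 297.3186396354542, 'cx': 253.71316772143723, 'cy': 192.16748769749358, 'position': array([ 0.26308866, -0.57084922,  0.38452585]), 'orientation': array([ 2.87650852e+00,  2.75498299e-03, -1.25351646e+00])}
```

View pics/scene0.png

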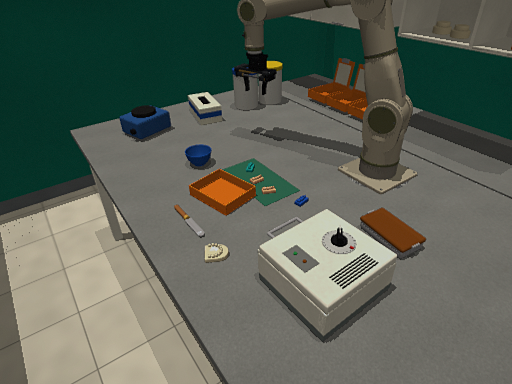

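View pics/side0.png

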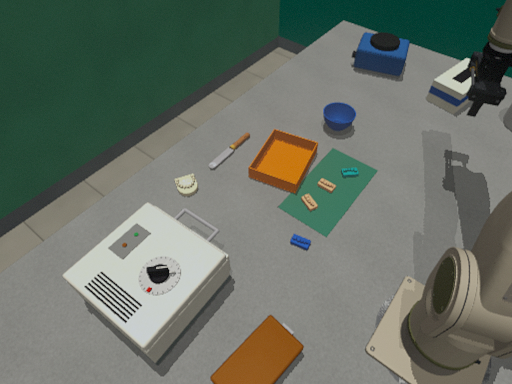

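View pics/wrist0.png

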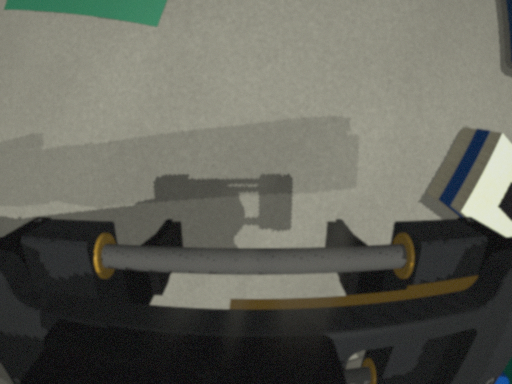

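```bash
python3 - <<'E'
from h import *
a=cv2.imread('pics/side0.png')
cv2.imwrite('pics/side0_unit.png',cv2.resize(a[190:355,55:255],None,fx=4,fy=3.6,interpolation=cv2.INTER_CUBIC)[:600])
cv2.imwrite('pics/side0_mat.png',cv2.resize(a[115:255,240:390],None,fx=4,fy=4,interpolation=cv2.INTER_CUBIC))
b=cv2.imread('pics/scene0.png')
cv2.imwrite('pics/scene0_mat.png',cv2.resize(b[140:220,180:320],None,fx=5,fy=5,interpolation=cv2.INTER_CUBIC))
cv2.imwrite('pics/scene0_unit.png',cv2.resize(b[205:330,250:410],None,fx=4.7,fy=4.7,interpolation=cv2.INTER_CUBIC))
E
```

```text
(no output)
```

View pics/side0_unit.png

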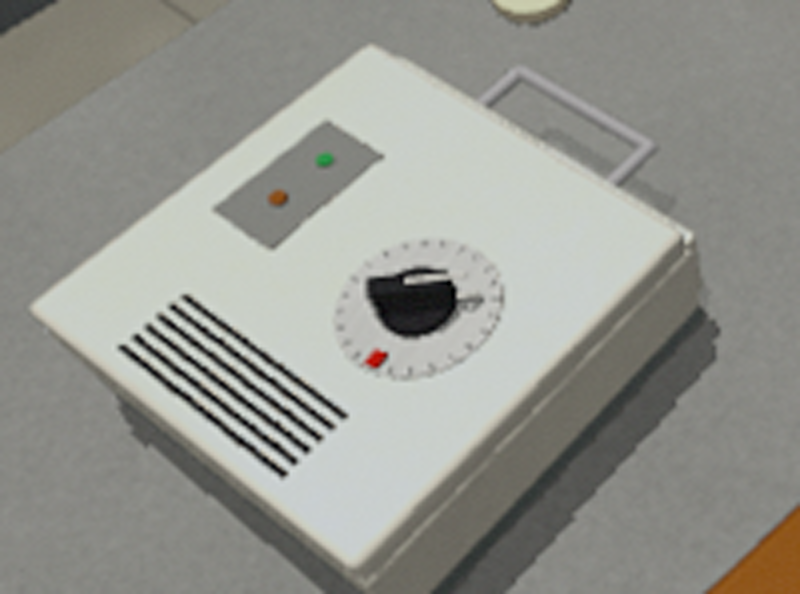

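View pics/side0_mat.png

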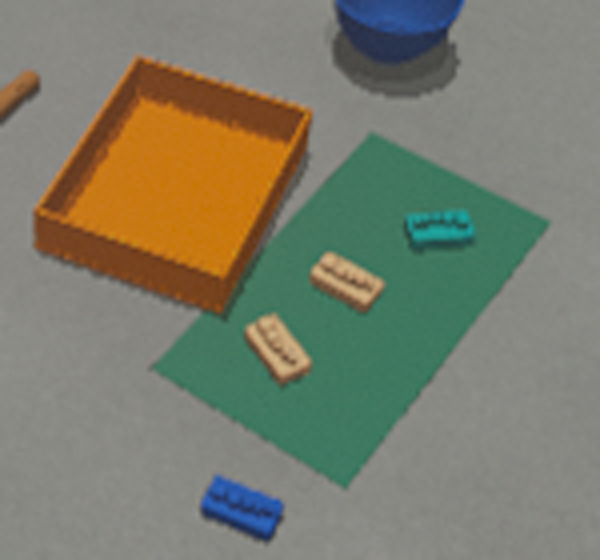

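View pics/scene0_unit.png

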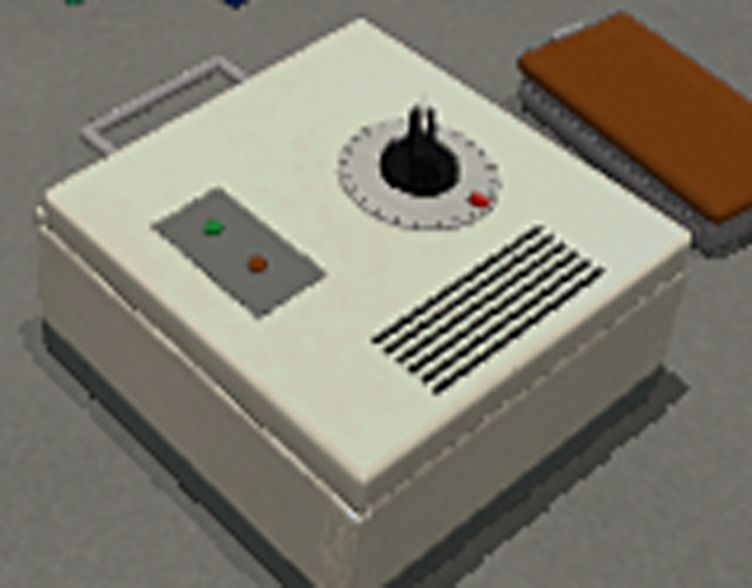

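View pics/scene0_mat.png

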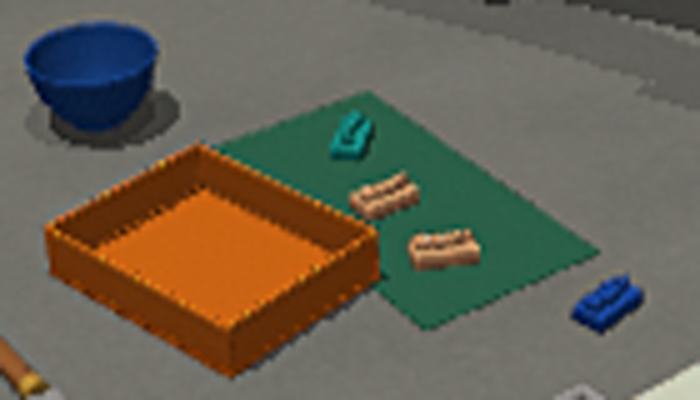

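```bash
cat >> h.py <<'E'
def ray(m,uv,fish=False):
    u=(np.atleast_2d(uv).astype(float)-[m['cx'],m['cy']])
    if fish:
        r=np.linalg.norm(u,axis=1,keepdims=True); th=r/m['fx']
        d=np.hstack([np.sin(th)*u/np.maximum(r,1e-9),np.cos(th)])
    else: d=np.hstack([u/[m['fx'],m['fy']],np.ones((len(u),1))])
    return R.from_euler('xyz',m['orientation']).apply(d)
def onz(m,uv,z,fish=False):
    d=ray(m,uv,fish); p=m['position']
    return p+d*((z-p[2])/d[:,2])[:,None]
def proj(m,P,fish=False):
    c=R.from_euler('xyz',m['orientation']).inv().apply(np.atleast_2d(P)-m['position'])
    if not fish: return c[:,:2]/c[:,2:]*[m['fx'],m['fy']]+[m['cx'],m['cy']]
    n=np.linalg.norm(c[:,:2],axis=1); th=np.arctan2(n,c[:,2])
    return c[:,:2]/n[:,None]*(th*m['fx'])[:,None]+[m['cx'],m['cy']]
def tri(ms,uvs):
    A=np.zeros((3,3));b=np.zeros(3)
    for m,uv in zip(ms,uvs):
        d=ray(m,uv)[0];d/=np.linalg.norm(d);Q=np.eye(3)-np.outer(d,d);A+=Q;b+=Q@m['position']
    return np.linalg.solve(A,b)
def hsv(im): return cv2.cvtColor(im,cv2.COLOR_RGB2HSV)
E
python3 - <<'E'
from h import *
np.set_printoptions(precision=4,suppress=True)
s=viewer.camera_model('side'); c=viewer.camera_model('scene')
def S(x,y): return (55+x/4,190+y/3.6)
def C(x,y): return (250+x/4.7,205+y/4.7)
su=[S(372,45),S(688,240),S(357,570),S(32,308)]
cu=[C(45,200),C(360,18),C(692,238),C(362,482)]
P=onz(s,su,.135);print('side top',P);Q=onz(c,cu,.135);print('scene top',Q)
for A in(P,Q):
    print(np.linalg.norm(A[1]-A[0]),np.linalg.norm(A[2]-A[1]),'ctr',A.mean(0),'yaw',[np.arctan2(*(A[i]-A[j])[1::-1]) for i,j in((3,0),(2,1))],[np.arctan2(*(A[i]-A[j])[1::-1])for i,j in ((0,1),(3,2))])
print('handle',onz(s,[S(520,70),S(652,150)],.1),onz(c,[C(90,132),C(222,62)],.1))
print('red',onz(s,[S(376,359)],.14),onz(c,[C(480,199)],.14))
print('plate c',onz(s,[S(420,309)],.137),onz(c,[C(418,171)],.137))
a=hsv(cv2.cvtColor(cv2.imread('pics/side0.png'),cv2.COLOR_BGR2RGB)); b=hsv(cv2.cvtColor(cv2.imread('pics/scene0.png'),cv2.COLOR_BGR2RGB))
for n,im,m,roi in(('side',a,s,(115,255,240,390)),('scene',b,c,(140,220,180,320))):
    for col,lo,hi in(('peach',(5,50,120),(22,160,255)),('orange',(5,200,60),(22,255,255))):
        k=cv2.inRange(im,lo,hi);z=np.zeros_like(k);z[roi[0]:roi[1],roi[2]:roi[3]]=k[roi[0]:roi[1],roi[2]:roi[3]]
        z=cv2.morphologyEx(z,cv2.MORPH_CLOSE,np.ones((3,3)))
        N,L,st,ce=cv2.connectedComponentsWithStats(z)
        for i in range(1,N):
            if st[i,4]<20: continue
            ys,xs=np.where(L==i); W=onz(m,np.c_[xs,ys],.012 if col=='peach' else .045)[:,:2].astype(np.float32)
            print(n,col,st[i],ce[i],cv2.minAreaRect(W*1000))
E
```

```text
side top [[0.7199 0.1836 0.135 ]
 [0.4608 0.1756 0.135 ]
 [0.4553 0.4186 0.135 ]
 [0.7105 0.4275 0.135 ]]
scene top [[0.7308 0.1908 0.135 ]
 [0.4741 0.1759 0.135 ]
 [0.4675 0.4215 0.135 ]
 [0.72   0.4297 0.135 ]]
0.2592129501700239 0.243055364230504 ctr [0.5866 0.3013 0.135 ] yaw [np.float64(1.6092889953334033), np.float64(1.5935386770194986)] [np.float64(0.030637350745001547), np.float64(0.03479783219230221)]
0.2570811141118336 0.2456765426180929 ctr [0.5981 0.3045 0.135 ] yaw [np.float64(1.6158072101804744), np.float64(1.5978205279658475)] [np.float64(0.05785946457538006), np.float64(0.03243334428989347)]
handle [[0.6537 0.1271 0.1   ]
 [0.5396 0.1246 0.1   ]] [[0.6534 0.1287 0.1   ]
 [0.5441 0.1253 0.1   ]]
red [[0.5364 0.336  0.14  ]] [[0.5406 0.3368 0.14  ]]
plate c [[0.5436 0.3001 0.137 ]] [[0.549  0.2988 0.137 ]]
side peach [248 128  70  49 108] [279.6481 143.1019] ((610.9690551757812, -256.55072021484375), (172.2760772705078, 244.78443908691406), 13.168290138244629)
side peach [240 132  10  11  46] [243.7826 136.3913] ((778.0216674804688, -251.4077911376953), (16.519693374633
[... 291 characters left out ...]
132812), (28.39783477783203, 55.171356201171875), 65.7674560546875)
side orange [ 250  139   68   49 1704] [285.5804 161.145 ] ((589.8023681640625, -237.21409606933594), (160.78341674804688, 207.86569213867188), 12.522791862487793)
scene peach [250 175  13   8  56] [256.125  178.5536] ((439.6171875, -246.52255249023438), (32.91323471069336, 53.80083084106445), 89.70927429199219)
scene peach [262 186  14   7  65] [268.0462 188.8615] ((445.6547546386719, -158.48696899414062), (33.03180694580078, 51.68544006347656), 67.07656860351562)
scene orange [ 189  169   67   46 1818] [222.2591 191.1656] ((613.3523559570312, -218.53236389160156), (193.7173309326172, 237.1471405029297), 13.310681343078613)
```

```bash
cat > go.py <<'E'
from h import *
def go(x,y,z,yaw=None,step=.05):
    o=get_obs(); p=o['position']; Rm=R.from_euler('xyz',o['tcp_rot'])
    y0=o['tcp_rot'][2]
    if yaw is None: yaw=y0
    tgt=R.from_euler('xyz',[np.pi,0,yaw])
    rv=(Rm.inv()*tgt).as_rotvec()/np.radians(8)
    d=tgt.inv().apply(np.array([x,y,z])-p)
    n=int(np.ceil(np.abs(d).max()/step))
    nr=int(np.ceil(np.abs(rv).max()/.9))
    print('pos',p.round(4),'rpy',o['tcp_rot'].round(3),'gap',round(o['finger_gap'],4))
    print('turn total',rv.round(2),'rows',nr,' then shift total',d.round(4),'rows',n,'each',(d/max(n,1)).round(4))
if __name__=='__main__': go(*map(float,sys.argv[1:]))
E
python3 go.py .597 .126 .241 .03
```

```text
pos [ 0.1952 -0.5935  0.241 ] rpy [-3.141  0.     0.318] gap 0.0874
turn total [-0.01  0.    2.06] rows 3  then shift total [ 0.4232 -0.7071 -0.    ] rows 15 each [ 0.0282 -0.0471 -0.    ]
```

Call:
jog_arm --deltas '[0,0,0,0,0,0.69,0.31,0,0,0,0,0,0.69,0.31,0,0,0,0,0,0.68,0.31,0.0282,-0.0471,0,0,0,0,0.31,0.0282,-0.0471,0,0,0,0,0.31,0.0282,-0.0471,0,0,0,0,0.31,0.0282,-0.0471,0,0,0,0,0.31,0.0282,-0.0471,0,0,0,0,0.31]'

```text
time_s: 1.15
position: [0.3297, -0.3523, 0.2415]
tcp_rot: [3.141, 0.0, 0.03]
wrist_force: [-0.8, -1.3, 0.5]
finger_gap: 0.0303
```

Call:
jog_arm --deltas '[0.0282,-0.0471,0,0,0,0,0.31,0.0282,-0.0471,0,0,0,0,0.31,0.0282,-0.0471,0,0,0,0,0.31,0.0282,-0.0471,0,0,0,0,0.31,0.0282,-0.0471,0,0,0,0,0.31,0.0282,-0.0471,0,0,0,0,0.31,0.0282,-0.0471,0,0,0,0,0.31]'

```text
time_s: 2.02
position: [0.5171, -0.0171, 0.2416]
tcp_rot: [3.141, -0.0, 0.03]
wrist_force: [1.0, -0.3, 0.1]
finger_gap: 0.0304
```

```bash
python3 go.py .597 .126 .241 .03; python3 - <<'E'
from h import *
snap('wrist','wrist1')
E
```

```text
pos [ 0.5171 -0.0171  0.2416] rpy [ 3.141 -0.     0.03 ] gap 0.0304
turn total [ 0. -0. -0.] rows 1  then shift total [ 0.0842 -0.1406  0.0006] rows 3 each [ 0.0281 -0.0469  0.0002]
```

View pics/wrist1.png

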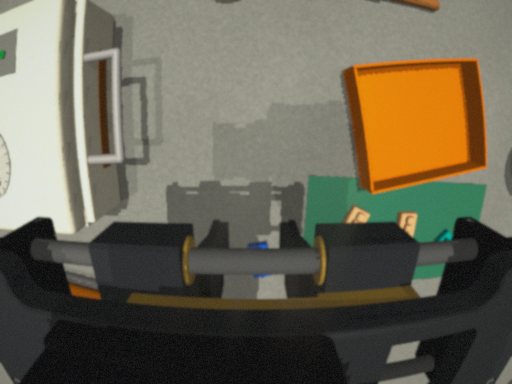

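```bash
python3 - <<'E'
from h import *
np.set_printoptions(precision=4,suppress=True)
m=viewer.camera_model('wrist')
h=onz(m,[(115,53),(118,158)],.1,True);print('handle',h,h.mean(0))
print('top front corners',onz(m,[(70,2),(79,232)],.135,True))
p=onz(m,[(347,67),(477,60),(486,166),(372,191)],.045,True);print('pan',p,p.mean(0))
print('dial red etc peach',onz(m,[(357,216),(407,222)],.024,True))
E
```

```text
handle [[0.6548 0.1386 0.1   ]
 [0.5446 0.1345 0.1   ]] [0.5997 0.1365 0.1   ]
top front corners [[0.7086 0.1788 0.135 ]
 [0.4727 0.1724 0.135 ]]
pan [[ 0.6528 -0.1113  0.045 ]
 [ 0.6996 -0.3109  0.045 ]
 [ 0.5507 -0.346   0.045 ]
 [ 0.5054 -0.1562  0.045 ]] [ 0.6021 -0.2311  0.045 ]
dial red etc peach [[ 0.4647 -0.1486  0.024 ]
 [ 0.4568 -0.2291  0.024 ]]
```

Call:
jog_arm --deltas '[0.0281,-0.03,0,0,0,0,0.31,0.0281,-0.03,0,0,0,0,0.31,0.0281,-0.03,0,0,0,0,0.31,0,0,0,0,0,0,0.31,0,0,0,0,0,0,0.31]'

```text
time_s: 2.7
position: [0.5978, 0.0734, 0.2411]
tcp_rot: [3.141, 0.001, 0.03]
wrist_force: [-0.9, -0.0, -0.0]
finger_gap: 0.0301
```

```bash
python3 go.py .597 .126 .1 .03; python3 - <<'E'
from h import *
snap('wrist','wrist2')
print(viewer.camera_model('wrist'))
im,m=snap('side','side2')
cv2.imwrite('pics/side2c.png',cv2.cvtColor(cv2.resize(im[140:300,130:290],None,fx=3.7,fy=3.7,interpolation=cv2.INTER_CUBIC),cv2.COLOR_RGB2BGR))
E
```

```text
pos [0.5978 0.0734 0.2411] rpy [3.141e+00 1.000e-03 3.000e-02] gap 0.0301
turn total [0.   0.01 0.  ] rows 1  then shift total [ 0.0008 -0.0526  0.1411] rows 3 each [ 0.0003 -0.0175  0.047 ]
{'fx': 297.3186396354542, 'fy': 297.3186396354542, 'cx': 253.71316772143723, 'cy': 192.16748769749358, 'position': array([0.66919924, 0.07549743, 0.38500823]), 'orientation': array([ 2.87566651e+00,  7.62862805e-04, -1.54210944e+00])}
```

View pics/wrist2.png

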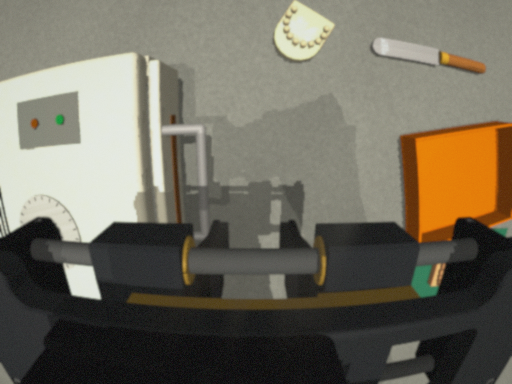

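View pics/side2c.png

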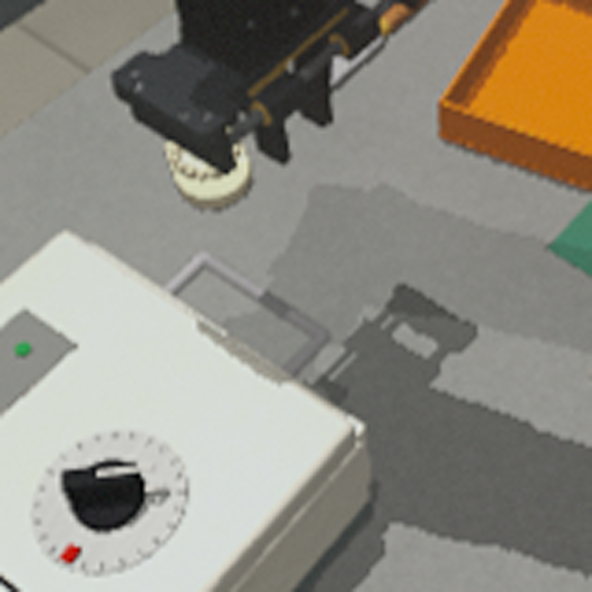

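```bash
python3 - <<'E'
from h import *
np.set_printoptions(precision=4,suppress=True)
m=viewer.camera_model('wrist')
print('handle',onz(m,[(202,133),(202,180),(204,230)],.1,True))
print('topedge',onz(m,[(137,56),(145,200)],.135,True))
for c in('side','scene'):
  M=viewer.camera_model(c)
  print(c,proj(M,[[.655,.126,.1],[.655,.136,.1]]))
print(tri([viewer.camera_model('side'),viewer.camera_model('scene')],[(55+520/4,190+70/3.6),(250+90/4.7,205+132/4.7)]))
E
```

```text
handle [[0.6493 0.1248 0.1   ]
 [0.6027 0.125  0.1   ]
 [0.5491 0.1241 0.1   ]]
topedge [[0.7213 0.1787 0.135 ]
 [0.5908 0.1733 0.135 ]]
side [[184.9564 208.9292]
 [182.1586 211.3869]]
scene [[268.1568 232.8151]
 [270.2198 234.6797]]
[0.6533 0.1278 0.0999]
```

Call:
jog_arm --deltas '[0.001,-0.0265,0,0,0,0,0.31,0,-0.0265,0,0,0,0,0.31,0,0,0.035,0,0,0,0.31,0,0,0.035,0,0,0,0.31,0,0,0.035,0,0,0,0.31,0,0,0.035,0,0,0,0.31,0,0,0,0,0,0,0.31]'

```text
time_s: 3.68
position: [0.5958, 0.1252, 0.0995]
tcp_rot: [3.14, 0.004, 0.029]
wrist_force: [-0.0, 0.0, 0.8]
finger_gap: 0.0297
```

```bash
python3 - <<'E'
from h import *
im,m=snap('side','side3')
cv2.imwrite('pics/side3c.png',cv2.cvtColor(cv2.resize(im[140:300,130:290],None,fx=3.7,fy=3.7,interpolation=cv2.INTER_CUBIC),cv2.COLOR_RGB2BGR))
E
```

```text
(no output)
```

View pics/side3c.png

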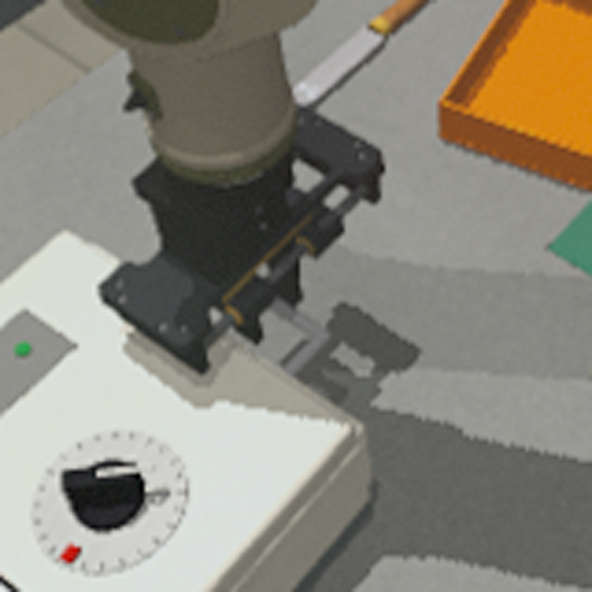

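Looks good: the fingers straddle the bar. Close and feel.

Call:
jog_arm --deltas '[0,0,0,0,0,0,1,0,0,0,0,0,0,1,0,0,0,0,0,0,1,0,0,0,0,0,0,1,0,0,0,0,0,0,1]' --force 30

```text
time_s: 4.35
position: [0.5983, 0.1245, 0.1028]
tcp_rot: [3.138, -0.001, 0.028]
wrist_force: [-1.8, -7.6, 7.1]
finger_gap: 0.0087
```

Call:
jog_arm --deltas '[0,0.01,0,0,0,0,1,0,0.015,0,0,0,0,1,0,0.02,0,0,0,0,1,0,0.02,0,0,0,0,1,0,0.02,0,0,0,0,1,0,0.02,0,0,0,0,1,0,0.02,0,0,0,0,1,0,0.01,0,0,0,0,1]'

```text
time_s: 5.35
position: [0.6031, -0.0105, 0.1028]
tcp_rot: [3.141, -0.004, 0.028]
wrist_force: [6.7, 2.0, 4.3]
finger_gap: 0.0089
```

Call:
jog_arm --deltas '[0,0.004,0,0,0,0,1,0,0,0,0,0,0,1,0,0,0,0,0,0,1]'

```text
time_s: 5.72
position: [0.6033, -0.0139, 0.1028]
tcp_rot: [3.14, -0.004, 0.028]
wrist_force: [6.0, -1.4, 4.8]
finger_gap: 0.0091
```

```bash
python3 - <<'E'
from h import *
im,m=snap('side','side4')
cv2.imwrite('pics/side4c.png',cv2.cvtColor(cv2.resize(im[140:300,130:290],None,fx=3.7,fy=3.7,interpolation=cv2.INTER_CUBIC),cv2.COLOR_RGB2BGR))
print(get_obs()['wrist_force'],get_obs()['position'])
E
```

```text
[ 6.36233765 -0.51961736  4.19258895] [ 0.60328358 -0.0138142   0.10284154]
```

View pics/side4c.png

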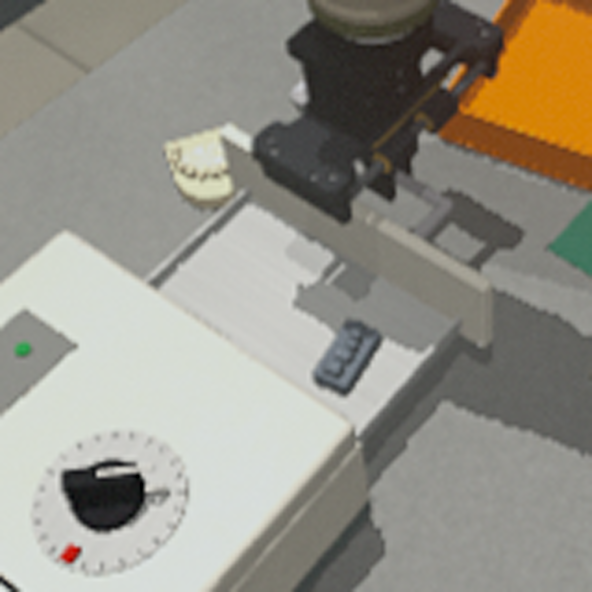

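Call:
jog_arm --deltas '[0,0,0,0,0,0,0.31,0,0,0,0,0,0,0.31,0,0,0,0,0,0,0.31,0,0,-0.04,0,0,0,0.31,0,0,-0.04,0,0,0,0.31,0,0,-0.04,0,0,0,0.31,0,0.02,-0.04,0,0,0,0.31,0,0.02,0,0,0,0,0.31]'

```text
time_s: 6.78
position: [0.604, -0.0522, 0.2648]
tcp_rot: [3.141, -0.005, 0.031]
wrist_force: [-0.3, -0.8, -0.6]
finger_gap: 0.0303
```

```bash
python3 - <<'E'
from h import *
im,m=snap('side','side5')
cv2.imwrite('pics/side5c.png',cv2.cvtColor(cv2.resize(im[100:270,150:350],None,fx=4,fy=3.5,interpolation=cv2.INTER_CUBIC),cv2.COLOR_RGB2BGR))
snap('wrist','wrist5')
im,m=snap('scene','scene5')
cv2.imwrite('pics/scene5c.png',cv2.cvtColor(cv2.resize(im[150:300,220:380],None,fx=4,fy=4,interpolation=cv2.INTER_CUBIC),cv2.COLOR_RGB2BGR))
print(get_obs()['wrist_force'],get_obs()['position'])
E
```

```text
[-0.41186525  0.2690967  -0.69321615] [ 0.60227574 -0.05325722  0.26029023]
```

View pics/side5c.png

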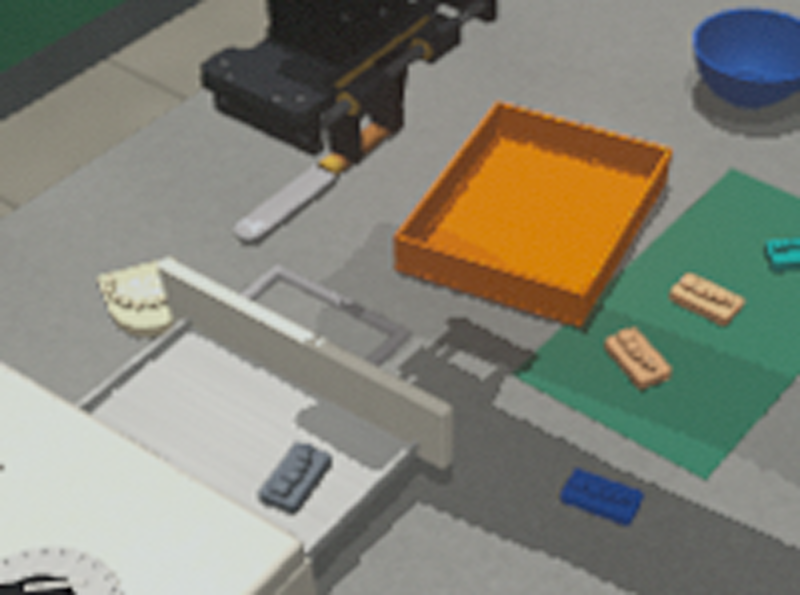

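View pics/wrist5.png

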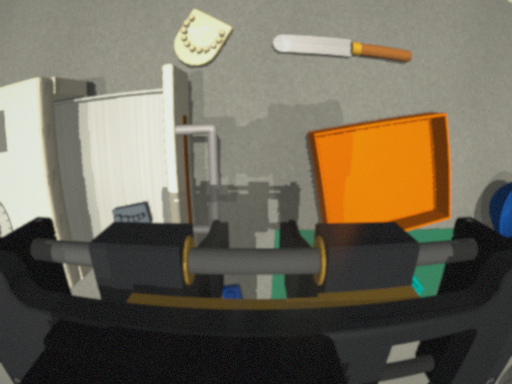

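View pics/scene5c.png

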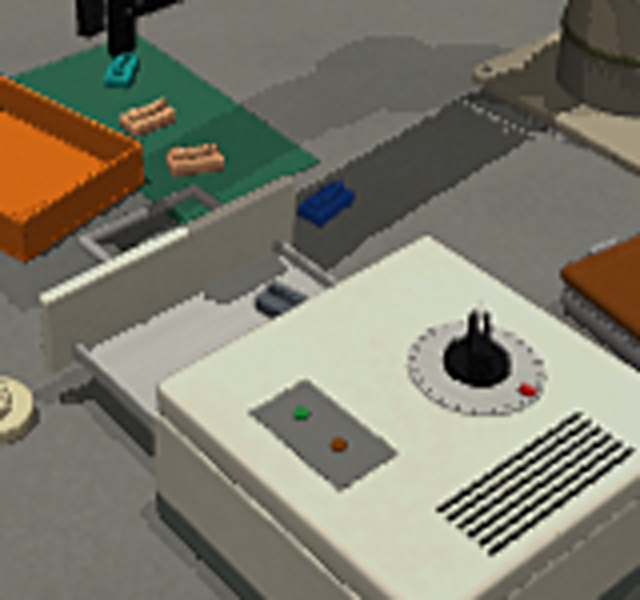

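```bash
cat >> h.py <<'E'
def rects(m,mask,z,fish=False,minA=30):
    N,L,st,ce=cv2.connectedComponentsWithStats(mask); out=[]
    for i in range(1,N):
        if st[i,4]<minA: continue
        ys,xs=np.where(L==i); W=onz(m,np.c_[xs,ys],z,fish)[:,:2].astype(np.float32)
        r=cv2.minAreaRect(W*1000); (x,y),(w,h),a=r
        if w<h: a+=90
        a=(a+90)%180-90
        out.append((st[i,:4].tolist(),int(st[i,4]),round(x),round(y),round(max(w,h)),round(min(w,h)),'longdeg',round(a,1)))
    return out
E
python3 - <<'E'
from h import *
for n in('side5',):
    m=viewer.camera_model('side'); im=hsv(cv2.cvtColor(cv2.imread('pics/side5.png'),cv2.COLOR_BGR2RGB))
    print(im[236,222],im[238,224],im[230,195])
    k=cv2.inRange(im,(95,45,30),(125,160,150)); k[:, :200]=0;k[:,250:]=0;k[:215]=0;k[255:]=0
    for z in(.052,.057,.069): print(z,rects(m,cv2.morphologyEx(k,cv2.MORPH_CLOSE,np.ones((3,3))),z))
m=viewer.camera_model('wrist');im=hsv(cv2.cvtColor(cv2.imread('pics/wrist5.png'),cv2.COLOR_BGR2RGB))
print(onz(m,[(114,208),(148,204),(152,222),(166,70),(50,100),(57,190)],.069,True).round(3))
p=onz(m,[(310,134),(446,115),(450,218)],.045,True).round(3);print(p)
m=viewer.camera_model('side')
C=lambda x,y:(150+x/4,100+y/3.5)
p=onz(m,[C(500,103),C(672,150),C(580,297),C(397,237)],.045);print(p.round(3),p.mean(0))
print(onz(m,[C(163,262),C(450,405),C(443,470)],.108).round(3))
E
```

```text
[105  29 125] [104  33 102] [ 30   4 204]
0.052 []
0.057 []
0.069 []
[[0.556 0.126 0.069]
 [0.563 0.077 0.069]
 [0.54  0.074 0.069]
 [0.724 0.051 0.069]
 [0.7   0.218 0.069]
 [0.578 0.217 0.069]]
[[ 0.651 -0.119  0.045]
 [ 0.694 -0.316  0.045]
 [ 0.543 -0.352  0.045]]
[[ 0.692 -0.32   0.045]
 [ 0.541 -0.355  0.045]
 [ 0.498 -0.159  0.045]
 [ 0.649 -0.129  0.045]] [ 0.59504449 -0.24077641  0.045     ]
[[0.722 0.037 0.108]
 [0.478 0.023 0.108]
 [0.448 0.069 0.108]]
```

```bash
python3 - <<'E'
from h import *
m=viewer.camera_model('side'); im=hsv(cv2.cvtColor(cv2.imread('pics/side5.png'),cv2.COLOR_BGR2RGB))
k=cv2.inRange(im,(95,16,30),(125,160,160)); k[:, :205]=0;k[:,240:]=0;k[:222]=0;k[250:]=0
for z in(.052,.057,.069): print(z,rects(m,cv2.morphologyEx(k,cv2.MORPH_CLOSE,np.ones((3,3))),z))
m=viewer.camera_model('scene'); im=hsv(cv2.cvtColor(cv2.imread('pics/scene5.png'),cv2.COLOR_BGR2RGB))
C=lambda x,y:(220+x/4,150+y/4)
print(onz(m,[C(280,298)],.06))
E
```

```text
0.052 [([215, 227, 18, 19], 190, 544, 105, 55, 29, 'longdeg', -76.5)]
0.057 [([215, 227, 18, 19], 190, 542, 107, 55, 28, 'longdeg', -76.5)]
0.069 [([215, 227, 18, 19], 190, 536, 112, 54, 28, 'longdeg', -76.5)]
[[0.5496711  0.09929077 0.06      ]]
```

Call:
jog_arm --deltas '[0,0,0,0,0,0.9,-0.15,0,0,0,0,0,0.9,-0.15,0,0,0,0,0,0.9,-0.15,0,0,0,0,0,0.9,-0.15,0,0,0,0,0,0.9,-0.15,0,0,0,0,0,0.9,-0.15,0,0,0,0,0,0.9,-0.15,0,0,0,0,0,0.9,-0.15]'

```text
time_s: 7.92
position: [0.602, -0.051, 0.2594]
tcp_rot: [3.14, 0.003, -0.976]
wrist_force: [-1.4, 0.1, -0.8]
finger_gap: 0.0502
```

Call:
jog_arm --deltas '[0,0,0,0,0,0.9,-0.15,0,0,0,0,0,0.9,-0.15,0,0,0,0,0,0.78,-0.15,0,0,0,0,0,0,-0.15,0,0,0,0,0,0,-0.15]'

```text
time_s: 8.55
position: [0.6003, -0.0519, 0.2446]
tcp_rot: [3.11, 0.015, -1.131]
wrist_force: [-0.5, 0.2, 0.2]
finger_gap: 0.0499
```

```bash
python3 go.py .548 .097 .069 -1.335; python3 - <<'E'
from h import *
print(get_obs()['joints'].round(2)); snap('wrist','wrist6')
E
```

```text
pos [ 0.6003 -0.0519  0.2446] rpy [ 3.11   0.015 -1.131] gap 0.0499
turn total [0.24 0.09 1.46] rows 2  then shift total [-0.157   0.0161  0.1756] rows 4 each [-0.0392  0.004   0.0439]
[-0.31  0.32  0.4   1.51 -0.12  1.38 -2.6 ]
```

View pics/wrist6.png

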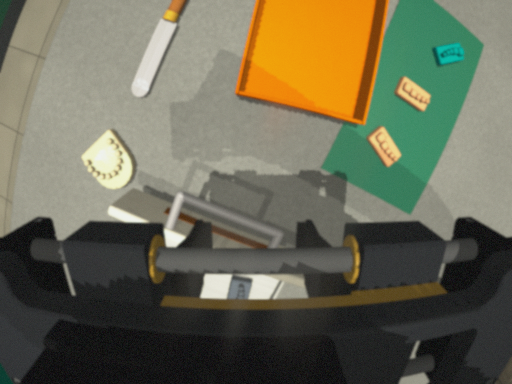

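Call:
jog_arm --deltas '[0,0,0,0,0,-0.9,-0.15,0,0,0,0,0,-0.9,-0.15,0,0,0,0,0,-0.9,-0.15,0,0,0,0,0,-0.9,-0.15,0,0,0,0,0,-0.9,-0.15,0,0,0,0,0,-0.9,-0.15,0,0,0,0,0,-0.9,-0.15,0,0,0,0,0,-0.9,-0.15]'

```text
time_s: 9.6
position: [0.6004, -0.054, 0.2455]
tcp_rot: [3.138, 0.034, -0.125]
wrist_force: [0.5, -0.2, 0.9]
finger_gap: 0.0502
```

Call:
jog_arm --deltas '[0,0,0,0,0,-0.9,-0.15,0,0,0,0,0,-0.9,-0.15,0,0,0,0,0,-0.9,-0.15,0,0,0,0,0,-0.9,-0.15,0,0,0,0,0,-0.9,-0.15,0,0,0,0,0,-0.9,-0.15,0,0,0,0,0,-0.9,-0.15,0,0,0,0,0,-0.9,-0.15]'

```text
time_s: 10.6
position: [0.6004, -0.0541, 0.2456]
tcp_rot: [-3.115, 0.021, 0.88]
wrist_force: [-0.6, -0.1, 0.2]
finger_gap: 0.0501
```

```bash
python3 go.py .548 .097 .200 1.806; python3 - <<'E'
from h import *
print(get_obs()['joints'].round(2)); 
E
```

```text
pos [ 0.6004 -0.0541  0.2456] rpy [-3.115  0.021  0.88 ] gap 0.0501
turn total [-0.24  0.05 -6.63] rows 8  then shift total [ 0.1591 -0.0158  0.0456] rows 4 each [ 0.0398 -0.0039  0.0114]
[-0.09  0.3   0.13  1.5  -0.04  1.38 -0.65]
```

Call:
jog_arm --deltas '[0,0,0,-0.03,0.006,-0.829,-0.15,0,0,0,-0.03,0.006,-0.829,-0.15,0,0,0,-0.03,0.006,-0.829,-0.15,0,0,0,-0.03,0.006,-0.829,-0.15,0,0,0,-0.03,0.006,-0.829,-0.15,0,0,0,-0.03,0.006,-0.829,-0.15,0,0,0,-0.03,0.006,-0.829,-0.15,0,0,0,-0.03,0.006,-0.829,-0.15]'

```text
time_s: 11.6
position: [0.6004, -0.054, 0.2458]
tcp_rot: [-3.141, 0.0, 1.806]
wrist_force: [-0.8, -0.3, 0.1]
finger_gap: 0.0503
```

Call:
jog_arm --deltas '[0.02,0,0,0,0,0,-0.15,0.025,0,0,0,0,0,-0.15,0,0,0,0,0,0,-0.15]'

```text
time_s: 11.98
position: [0.5898, -0.0061, 0.2457]
tcp_rot: [-3.141, -0.001, 1.804]
wrist_force: [0.4, -0.5, -0.2]
finger_gap: 0.05
```

```bash
python3 go.py .548 .097 .069 1.806; python3 - <<'E'
from h import *
snap('wrist','wrist7')
E
```

```text
pos [ 0.5898 -0.0061  0.2457] rpy [-3.141e+00 -1.000e-03  1.804e+00] gap 0.05
turn total [-0.   -0.   -0.01] rows 1  then shift total [ 0.11   -0.0166  0.1767] rows 4 each [ 0.0275 -0.0041  0.0442]
```

View pics/wrist7.png

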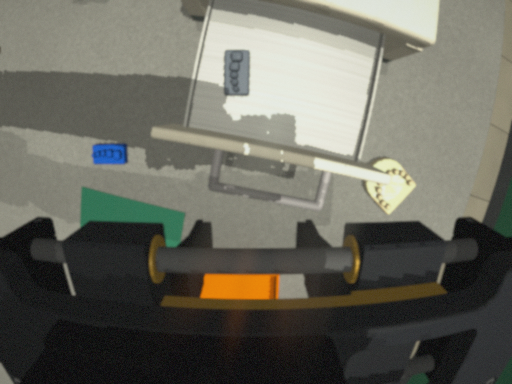

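```bash
python3 - <<'E'
from h import *
m=viewer.camera_model('wrist')
p=onz(m,[(225,51),(248,51),(249,95),(223,95)],.057,True);print(p.round(4),p.mean(0).round(4))
print(onz(m,[(207,5),(383,32),(186,122),(365,150)],.057,True).round(3))
print(onz(m,[(155,132),(384,178)],.108,True).round(3))
print('hood',onz(m,[(320,5),(413,48)],.135,True).round(3))
E
```

```text
[[0.526  0.1244 0.057 ]
 [0.5508 0.1298 0.057 ]
 [0.5634 0.0811 0.057 ]
 [0.5354 0.0749 0.057 ]] [0.5439 0.1026 0.057 ]
[[0.492 0.175 0.057]
 [0.697 0.2   0.057]
 [0.501 0.037 0.057]
 [0.709 0.055 0.057]]
[[0.483 0.025 0.108]
 [0.718 0.034 0.108]]
hood [[0.607 0.173 0.135]
 [0.702 0.165 0.135]]
```

Call:
jog_arm --deltas '[0.037,-0.006,0,0,0,0,-0.15,0.037,-0.006,0,0,0,0,-0.15,0.036,-0.006,0,0,0,0,-0.15,0,0,0.045,0,0,0,-0.15,0,0,0.045,0,0,0,-0.15,0,0,0.045,0,0,0,-0.15,0,0,0.03,0,0,0,-0.15,0,0,0,0,0,0,-0.15]'

```text
time_s: 13.02
position: [0.5459, 0.0923, 0.0785]
tcp_rot: [-3.136, 0.001, 1.801]
wrist_force: [1.0, 0.1, 0.7]
finger_gap: 0.0501
```

```bash
python3 go.py .5465 .0965 .069 1.806; python3 - <<'E'
from h import *
im,m=snap('side','side8')
cv2.imwrite('pics/side8c.png',cv2.cvtColor(cv2.resize(im[140:300,130:290],None,fx=3.7,fy=3.7,interpolation=cv2.INTER_CUBIC),cv2.COLOR_RGB2BGR))
E
```

```text
pos [0.5459 0.0923 0.0785] rpy [-3.136e+00  1.000e-03  1.801e+00] gap 0.0501
turn total [-0.04  0.01 -0.04] rows 1  then shift total [0.004  0.0016 0.0095] rows 1 each [0.004  0.0016 0.0095]
```

View pics/side8c.png

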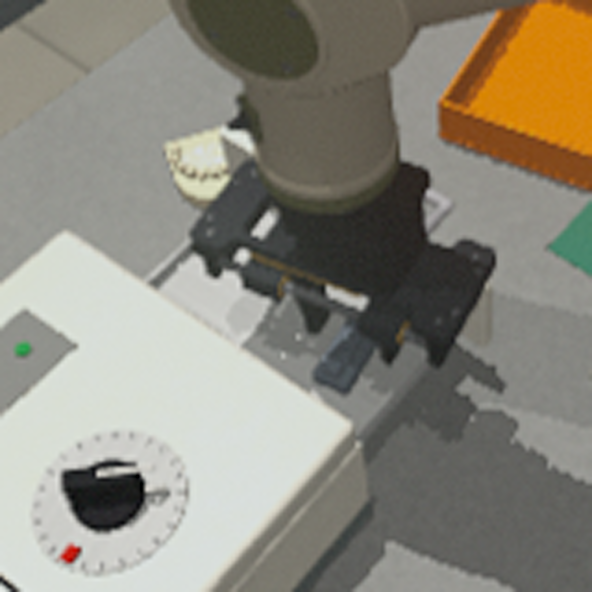

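Call:
jog_arm --deltas '[0.004,0.001,0.005,0,0,0,-0.15,0,0,0.004,0,0,0,-0.15,0,0,0,0,0,0,1,0,0,0,0,0,0,1,0,0,0,0,0,0,1,0,0,0,0,0,0,1]' --force 15

```text
time_s: 13.82
position: [0.5475, 0.0971, 0.0715]
tcp_rot: [-3.14, 0.001, 1.802]
wrist_force: [0.5, -0.0, 1.7]
finger_gap: 0.0278
```

```bash
python3 go.py .597 -.238 .20 1.806;
```

```text
pos [0.5475 0.0971 0.0715] rpy [-3.140e+00  1.000e-03  1.802e+00] gap 0.0278
turn total [-0.01  0.01 -0.03] rows 1  then shift total [-0.3374 -0.0299 -0.1285] rows 7 each [-0.0482 -0.0043 -0.0184]
```

Call:
jog_arm --deltas '[0,0,-0.03,0,0,0,1,0,0,-0.035,0,0,0,1,0,0,-0.035,0,0,0,1,0,0,-0.03,0,0,0,1]'

```text
time_s: 14.32
position: [0.5476, 0.0973, 0.2028]
tcp_rot: [-3.141, 0.001, 1.802]
wrist_force: [0.4, -0.7, -0.6]
finger_gap: 0.0276
```

```bash
python3 go.py .597 -.238 .20 1.806;
```

```text
pos [0.5476 0.0973 0.2028] rpy [-3.141e+00  1.000e-03  1.802e+00] gap 0.0276
turn total [-0.    0.01 -0.03] rows 1  then shift total [-0.3376 -0.0301  0.0028] rows 7 each [-0.0482 -0.0043  0.0004]
```

Call:
jog_arm --deltas '[-0.042,-0.0038,0,0,0,0,1,-0.042,-0.0038,0,0,0,0,1,-0.042,-0.0038,0,0,0,0,1,-0.042,-0.0038,0,0,0,0,1,-0.042,-0.0038,0,0,0,0,1,-0.042,-0.0038,0,0,0,0,1,-0.042,-0.0038,0,0,0,0,1,-0.042,-0.0038,0,0,0,0,1]'

```text
time_s: 15.32
position: [0.595, -0.238, 0.2017]
tcp_rot: [-3.14, 0.001, 1.802]
wrist_force: [0.8, 0.1, -0.4]
finger_gap: 0.0275
```

Call:
jog_arm --deltas '[0,0,0.04,0,0,0,1,0,0,0.04,0,0,0,1,0,0,0.04,0,0,0,1,0,0,0.03,0,0,0,1,0,0,0.015,0,0,0,1,0,0,0,0,0,0,1]'

```text
time_s: 16.08
position: [0.5945, -0.2368, 0.0362]
tcp_rot: [-3.139, 0.001, 1.802]
wrist_force: [-0.2, -0.1, -0.2]
finger_gap: 0.0273
```

```bash
python3 go.py .597 -.238 .031 1.806; python3 - <<'E'
from h import *
im,m=snap('side','side9')
cv2.imwrite('pics/side9c.png',cv2.cvtColor(cv2.resize(im[90:250,220:380],None,fx=3.7,fy=3.7,interpolation=cv2.INTER_CUBIC),cv2.COLOR_RGB2BGR))
E
```

```text
pos [ 0.5945 -0.2368  0.0362] rpy [-3.139e+00  1.000e-03  1.802e+00] gap 0.0273
turn total [-0.02  0.   -0.03] rows 1  then shift total [-0.0017  0.0022  0.0052] rows 1 each [-0.0017  0.0022  0.0052]
```

View pics/side9c.png

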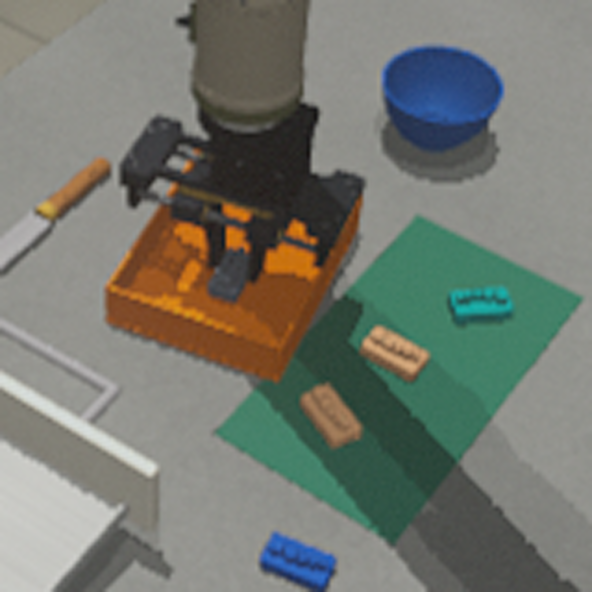

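Good. Lower 5 mm, release to about 50 mm, rise.

Call:
jog_arm --deltas '[0,0,0.004,0,0,0,1,0,0,0.001,0,0,0,1,0,0,0,0,0,0,-0.15,0,0,0,0,0,0,-0.15,0,0,0,0,0,0,-0.15,0,0,-0.05,0,0,0,-0.15,0,0,-0.05,0,0,0,-0.15,0,0,-0.05,0,0,0,-0.15]'

```text
time_s: 17.12
position: [0.5948, -0.2367, 0.1835]
tcp_rot: [-3.14, 0.001, 1.802]
wrist_force: [0.5, 0.1, 0.6]
finger_gap: 0.05
```

```bash
python3 go.py .438 -.246 .2 0; python3 - <<'E'
from h import *
im,m=snap('side','side10')
cv2.imwrite('pics/side10c.png',cv2.cvtColor(cv2.resize(im[90:250,220:380],None,fx=3.7,fy=3.7,interpolation=cv2.INTER_CUBIC),cv2.COLOR_RGB2BGR))
k=cv2.inRange(hsv(im),(5,50,100),(22,160,255));k[:,:300]=0;k[:170]=0;k[230:]=0;k[:,360:]=0
print(rects(m,cv2.morphologyEx(k,cv2.MORPH_CLOSE,np.ones((3,3))),.012))
E
```

```text
pos [ 0.5948 -0.2367  0.1835] rpy [-3.140e+00  1.000e-03  1.802e+00] gap 0.05
turn total [0.000e+00 1.000e-02 1.291e+01] rows 15  then shift total [-0.1568  0.0093 -0.0165] rows 4 each [-0.0392  0.0023 -0.0041]
[([317, 178, 19, 15], 148, 436, -243, 51, 36, 'longdeg', -2.8), ([301, 194, 17, 17], 160, 442, -156, 60, 31, 'longdeg', -23.2)]
```

View pics/side10c.png

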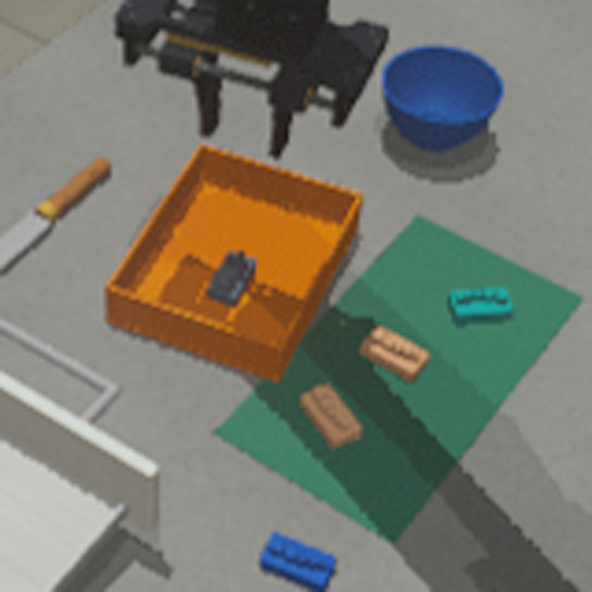

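Call:
jog_arm --deltas '[0,0,-0.003,0,0,0.86,-0.15,0,0,-0.003,0,0,0.86,-0.15,0,0,-0.003,0,0,0.86,-0.15,0,0,-0.003,0,0,0.86,-0.15,0,0,-0.003,0,0,0.86,-0.15,0,0,0,0,0,0.86,-0.15,0,0,0,0,0,0.86,-0.15,0,0,0,0,0,0.86,-0.15]'

```text
time_s: 18.18
position: [0.595, -0.2367, 0.1966]
tcp_rot: [3.141, 0.002, 0.838]
wrist_force: [0.1, -0.4, -1.0]
finger_gap: 0.05
```

Call:
jog_arm --deltas '[0,0,0,0,0,0.86,-0.15,0,0,0,0,0,0.86,-0.15,0,0,0,0,0,0.86,-0.15,0,0,0,0,0,0.86,-0.15,0,0,0,0,0,0.86,-0.15,0,0,0,0,0,0.86,-0.15,0,0,0,0,0,0.86,-0.15]'

```text
time_s: 19.05
position: [0.595, -0.2367, 0.1966]
tcp_rot: [3.14, 0.001, -0.003]
wrist_force: [-0.3, -0.0, -0.1]
finger_gap: 0.0499
```

Call:
jog_arm --deltas '[-0.039,0.002,0,0,0,0,-0.15,-0.039,0.002,0,0,0,0,-0.15,-0.039,0.002,0,0,0,0,-0.15,-0.039,0.002,0,0,0,0,-0.15,0,0,0,0,0,0,-0.15,0,0,0,0,0,0,-0.15]'

```text
time_s: 19.8
position: [0.4396, -0.2447, 0.1972]
tcp_rot: [3.14, 0.0, 0.001]
wrist_force: [1.2, 0.3, 0.5]
finger_gap: 0.0502
```

```bash
python3 go.py .437 -.245 .024 0; python3 - <<'E'
from h import *
im,m=snap('side','side11')
cv2.imwrite('pics/side11c.png',cv2.cvtColor(cv2.resize(im[90:250,220:380],None,fx=3.7,fy=3.7,interpolation=cv2.INTER_CUBIC),cv2.COLOR_RGB2BGR))
snap('wrist','wrist11')
E
```

```text
pos [ 0.4396 -0.2447  0.1972] rpy [3.14e+00 0.00e+00 1.00e-03] gap 0.0502
turn total [0.01 0.   0.01] rows 1  then shift total [-0.0026  0.0003  0.1732] rows 4 each [-0.0006  0.0001  0.0433]
```

View pics/side11c.png

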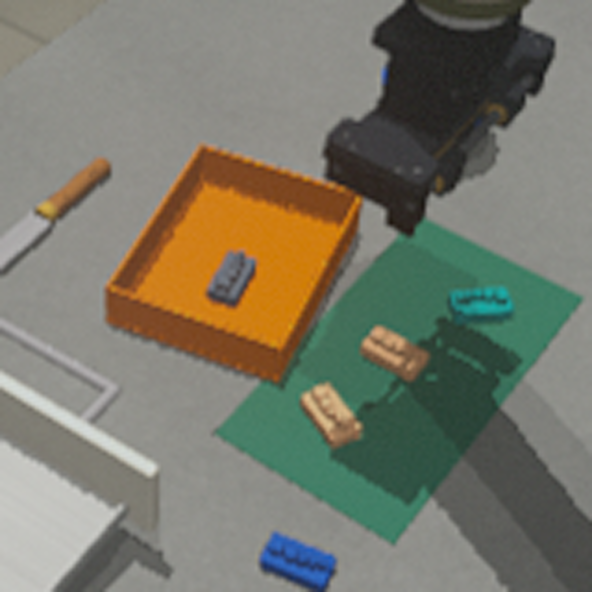

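View pics/wrist11.png

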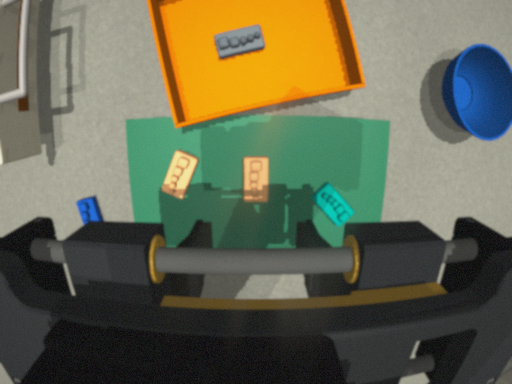

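```bash
python3 - <<'E'
from h import *
m=viewer.camera_model('wrist');im=hsv(cv2.cvtColor(cv2.imread('pics/wrist11.png'),cv2.COLOR_BGR2RGB))
k=cv2.inRange(im,(5,40,100),(22,170,255));k[:130]=0;k[210:]=0;k[:,300:]=0
k=cv2.morphologyEx(k,cv2.MORPH_CLOSE,np.ones((3,3)))
for z in(.012,.02): print(rects(m,k,z,True))
print(onz(m,[(183,124),(363,86)],.045,True))
E
```

```text
[([0, 130, 16, 22], 147, 498, 110, 36, 30, 'longdeg', 87.2), ([19, 130, 11, 8], 51, 505, 72, 21, 10, 'longdeg', 84.6), ([22, 134, 11, 24], 96, 488, 68, 33, 21, 'longdeg', -8.2), ([162, 150, 36, 49], 717, 443, -158, 54, 28, 'longdeg', -24.4), ([243, 156, 26, 46], 1147, 437, -246, 52, 29, 'longdeg', 0.1)]
[([0, 130, 16, 22], 147, 498, 102, 35, 29, 'longdeg', 87.2), ([19, 130, 11, 8], 51, 505, 65, 21, 10, 'longdeg', 84.6), ([22, 134, 11, 24], 96, 488, 61, 32, 20, 'longdeg', -8.2), ([162, 150, 36, 49], 717, 445, -160, 53, 28, 'longdeg', -24.4), ([243, 156, 26, 46], 1147, 439, -246, 51, 28, 'longdeg', 0.1)]
[[ 0.50157166 -0.17293461  0.045     ]
 [ 0.54332255 -0.35557831  0.045     ]]
```

Call:
jog_arm --deltas '[-0.002,0.001,0.045,0,0,0,-0.15,0,0,0.045,0,0,0,-0.15,0,0,0.045,0,0,0,-0.15,0,0,0.025,0,0,0,-0.15,0,0,0.01,0,0,0,-0.15,0,0,0,0,0,0,-0.15]'

```text
time_s: 20.65
position: [0.4371, -0.2461, 0.0268]
tcp_rot: [3.14, 0.002, 0.001]
wrist_force: [1.0, 1.1, 0.3]
finger_gap: 0.05
```

Call:
jog_arm --deltas '[0,0,0.002,0,0,0,-0.15,0,0,0,0,0,0,1,0,0,0,0,0,0,1,0,0,0,0,0,0,1,0,0,0,0,0,0,1]'

```text
time_s: 21.28
position: [0.437, -0.2462, 0.0252]
tcp_rot: [3.14, 0.001, 0.001]
wrist_force: [-0.7, 1.0, 2.7]
finger_gap: 0.028
```

Call:
jog_arm --deltas '[0,0,-0.03,0,0,0,1,0,0,-0.04,0,0,0,1,0,0,-0.04,0,0,-0.88,1,0,0,-0.04,0,0,-0.88,1,0,0,-0.025,0,0,-0.88,1,0,0,0,0,0,-0.88,1,0,0,0,0,0,-0.88,1,0,0,0,0,0,-0.88,1]'

```text
time_s: 22.28
position: [0.4368, -0.2459, 0.1999]
tcp_rot: [3.141, 0.002, 0.742]
wrist_force: [-0.7, 0.6, -0.4]
finger_gap: 0.0274
```

Call:
jog_arm --deltas '[0,0,0,0,0,-0.88,1,0,0,0,0,0,-0.88,1,0,0,0,0,0,-0.88,1,0,0,0,0,0,-0.88,1,0,0,0,0,0,-0.88,1,0,0,0,0,0,-0.88,1,0,0,0,0,0,-0.88,1]'

```text
time_s: 23.15
position: [0.4368, -0.2458, 0.1998]
tcp_rot: [-3.14, 0.001, 1.602]
wrist_force: [0.4, 0.4, -0.7]
finger_gap: 0.0274
```

```bash
python3 go.py .545 .1 .2 1.6; python3 - <<'E'
from h import *
snap('wrist','wrist12')
im,m=snap('side','side12')
E
```

```text
pos [ 0.4368 -0.2458  0.1998] rpy [-3.140e+00  1.000e-03  1.602e+00] gap 0.0274
turn total [-0.01  0.01  0.02] rows 1  then shift total [ 3.425e-01  1.182e-01 -2.000e-04] rows 7 each [ 0.0489  0.0169 -0.    ]
```

View pics/wrist12.png

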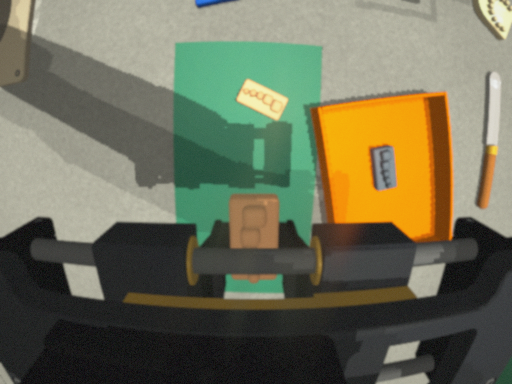

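View pics/side12.png

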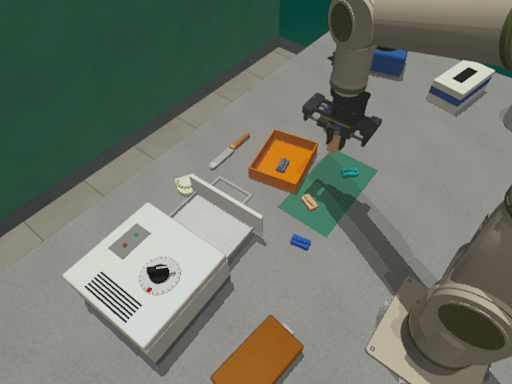

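Call:
jog_arm --deltas '[0.0428,0.0148,0,0,0,0,1,0.0428,0.0148,0,0,0,0,1,0.0428,0.0148,0,0,0,0,1,0.0428,0.0148,0,0,0,0,1,0.0428,0.0148,0,0,0,0,1,0.0428,0.0148,0,0,0,0,1,0.0428,0.0148,0,0,0,0,1,0.0428,0.0148,0,0,0,0,1]'

```text
time_s: 24.25
position: [0.5462, 0.101, 0.1993]
tcp_rot: [-3.141, 0.001, 1.595]
wrist_force: [0.8, 0.5, -0.7]
finger_gap: 0.0278
```

Call:
jog_arm --deltas '[0,0,0.04,0,0,0,1,0,0,0.04,0,0,0,1,0,0,0.03,0,0,0,1,0,0,0.012,0,0,0,1,0,0,0,0,0,0,1]'

```text
time_s: 24.88
position: [0.5457, 0.0994, 0.0772]
tcp_rot: [-3.14, 0.002, 1.597]
wrist_force: [-0.1, -0.4, 0.0]
finger_gap: 0.0278
```

```bash
python3 go.py .545 .1 .0695 1.6; python3 - <<'E'
from h import *
im,m=snap('side','side13')
cv2.imwrite('pics/side13c.png',cv2.cvtColor(cv2.resize(im[140:300,130:290],None,fx=3.7,fy=3.7,interpolation=cv2.INTER_CUBIC),cv2.COLOR_RGB2BGR))
E
```

```text
pos [0.5457 0.0994 0.0772] rpy [-3.140e+00  2.000e-03  1.597e+00] gap 0.0278
turn total [-0.01  0.01 -0.02] rows 1  then shift total [ 0.0006 -0.0006  0.0077] rows 1 each [ 0.0006 -0.0006  0.0077]
```

View pics/side13c.png

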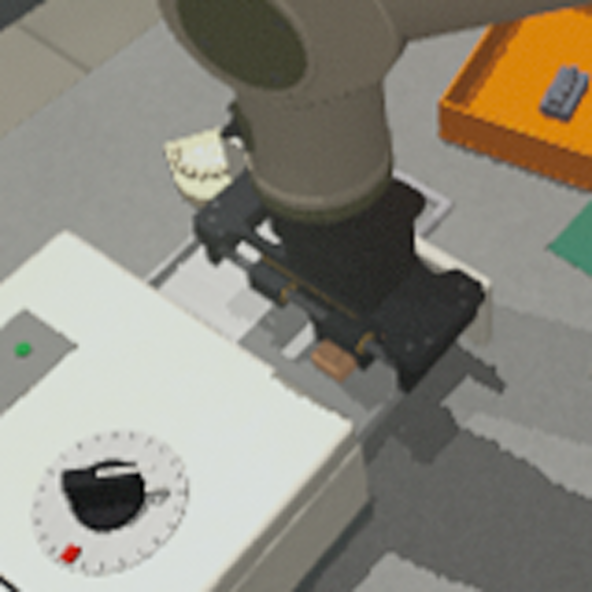

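Lower and release.

Call:
jog_arm --deltas '[0,0,0.004,0,0,0,1,0,0,0.003,0,0,0,1,0,0,0,0,0,0,1,0,0,0,0,0,0,-0.15,0,0,0,0,0,0,-0.15,0,0,0,0,0,0,-0.15,0,0,-0.04,0,0,0,-0.15,0,0,-0.05,0,0,0,-0.15]'

```text
time_s: 25.92
position: [0.5451, 0.0994, 0.1605]
tcp_rot: [-3.138, 0.002, 1.598]
wrist_force: [0.9, 0.3, 0.7]
finger_gap: 0.0498
```

Call:
jog_arm --deltas '[0,0,-0.04,0,0,0,-0.15,-0.05,0,0,0,0,0,-0.15,-0.05,0,0,0,0,0,-0.15,-0.05,0,0,0,0,0,-0.15]'

```text
time_s: 26.42
position: [0.55, -0.0518, 0.2008]
tcp_rot: [-3.141, 0.001, 1.599]
wrist_force: [0.3, 0.0, 0.4]
finger_gap: 0.05
```

```bash
python3 go.py .4435 -.158 .2 -.422; python3 - <<'E'
from h import *
snap('wrist','wrist14')
im,m=snap('side','side14')
k=cv2.inRange(hsv(im),(5,50,100),(22,160,255));k[:,:180]=0;k[:150]=0;k[270:]=0;k[:,360:]=0
k=cv2.morphologyEx(k,cv2.MORPH_CLOSE,np.ones((3,3)))
print(rects(m,k,.012),rects(m,k,.057))
E
```

```text
pos [ 0.55   -0.0518  0.2008] rpy [-3.141e+00  1.000e-03  1.599e+00] gap 0.05
turn total [1.000e-02 1.000e-02 1.447e+01] rows 17  then shift total [-0.0536  0.1405  0.0008] rows 3 each [-0.0179  0.0468  0.0003]
[([301, 194, 17, 17], 158, 442, -156, 60, 31, 'longdeg', -23.2), ([215, 225, 20, 20], 211, 565, 83, 57, 33, 'longdeg', -89.7)] [([301, 194, 17, 17], 158, 427, -124, 57, 29, 'longdeg', -23.2), ([215, 225, 20, 20], 211, 543, 102, 54, 31, 'longdeg', -89.7)]
```

View pics/wrist14.png

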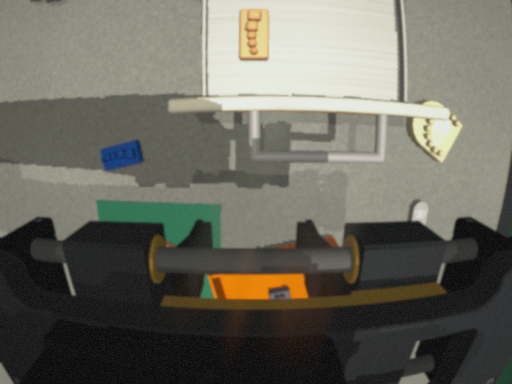

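View pics/side14.png

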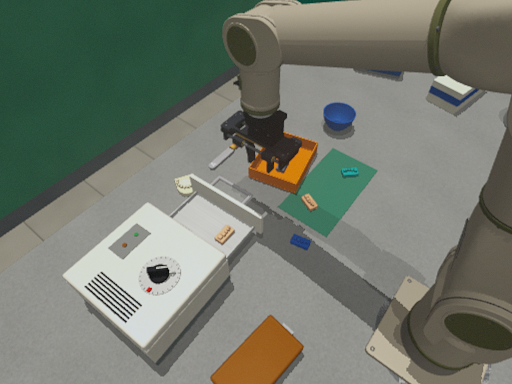

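Call:
jog_arm --deltas '[-0.03,-0.03,0,0,0,0,-0.15,-0.03,-0.03,0,0,0,0,-0.15,0,0,0,0,0,-0.89,-0.15,0,0,0,0,0,-0.89,-0.15,0,0,0,0,0,-0.89,-0.15,0,0,0,0,0,-0.89,-0.15,0,0,0,0,0,-0.89,-0.15,0,0,0,0,0,-0.89,-0.15]'

```text
time_s: 27.52
position: [0.4918, -0.1115, 0.2007]
tcp_rot: [-3.14, 0.0, 2.348]
wrist_force: [-0.3, -0.3, -0.6]
finger_gap: 0.05
```

Call:
jog_arm --deltas '[0,0,0,0,0,-0.9,-0.15,0,0,0,0,0,-0.9,-0.15,0,0,0,0,0,-0.89,-0.15]'

```text
time_s: 27.9
position: [0.4918, -0.1115, 0.2007]
tcp_rot: [-3.14, -0.0, 2.724]
wrist_force: [0.3, -0.0, -0.3]
finger_gap: 0.0496
```

```bash
python3 go.py .4435 -.158 .2 2.72; python3 - <<'E'
from h import *
print(get_obs()['joints'].round(2))
E
```

```text
pos [ 0.4918 -0.1115  0.2007] rpy [-3.14  -0.     2.724] gap 0.0496
turn total [-0.01 -0.    0.03] rows 1  then shift total [ 0.025  -0.0621  0.0007] rows 2 each [ 0.0125 -0.0311  0.0004]
[-0.04  0.09  0.19  1.84 -0.02  1.21  1.3 ]
```

Call:
jog_arm --deltas '[0.0125,-0.031,0,0,0,0,-0.15,0.0125,-0.031,0,0,0,0,-0.15,0,0,0.04,0,0,0,-0.15,0,0,0.04,0,0,0,-0.15,0,0,0.02,0,0,0,-0.15,0,0,0,0,0,0,-0.15]'

```text
time_s: 28.65
position: [0.4425, -0.1579, 0.0997]
tcp_rot: [-3.139, -0.003, 2.72]
wrist_force: [-0.5, 0.8, 0.4]
finger_gap: 0.0504
```

```bash
python3 go.py .4435 -.158 .0245 2.72; python3 - <<'E'
from h import *
im,m=snap('side','side15')
cv2.imwrite('pics/side15c.png',cv2.cvtColor(cv2.resize(im[90:250,220:380],None,fx=3.7,fy=3.7,interpolation=cv2.INTER_CUBIC),cv2.COLOR_RGB2BGR))
E
```

```text
pos [ 0.4425 -0.1579  0.0997] rpy [-3.139e+00 -3.000e-03  2.720e+00] gap 0.0504
turn total [-0.02 -0.02 -0.  ] rows 1  then shift total [-0.0009  0.0003  0.0752] rows 2 each [-0.0005  0.0002  0.0376]
```

View pics/side15c.png

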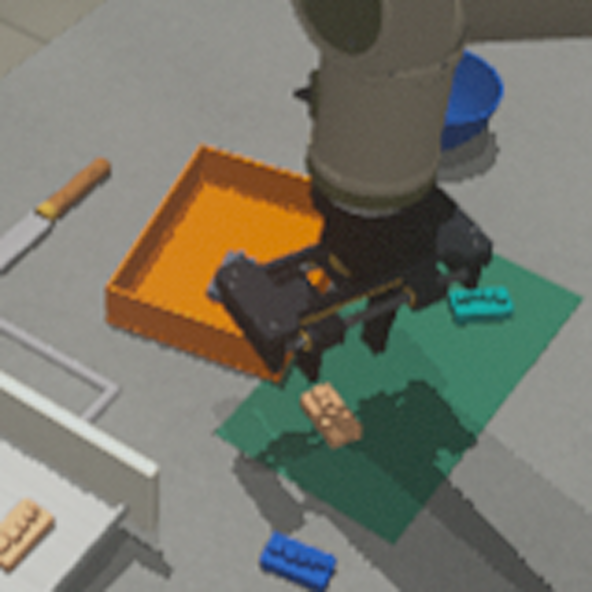

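Call:
jog_arm --deltas '[0,0,0.04,0,0,0,-0.15,0,0,0.025,0,0,0,-0.15,0,0,0.009,0,0,0,-0.15,0,0,0,0,0,0,-0.15,0,0,0,0,0,0,1,0,0,0,0,0,0,1,0,0,0,0,0,0,1,0,0,0,0,0,0,1]'

```text
time_s: 29.7
position: [0.4437, -0.1585, 0.0273]
tcp_rot: [-3.14, 0.0, 2.72]
wrist_force: [-0.9, 0.4, 5.5]
finger_gap: 0.0281
```

Call:
jog_arm --deltas '[0,0,-0.03,0,0,0,1,0,0,-0.04,0,0,0,1,0,0,-0.04,0,0,0.89,1,0,0,-0.04,0,0,0.89,1,0,0,-0.025,0,0,0.89,1,0,0,0,0,0,0.89,1,0,0,0,0,0,0.89,1,0,0,0,0,0,0.89,1]'

```text
time_s: 30.7
position: [0.4433, -0.1582, 0.2017]
tcp_rot: [-3.14, 0.001, 1.97]
wrist_force: [-0.2, 0.3, -0.9]
finger_gap: 0.0275
```

Call:
jog_arm --deltas '[0,0,0,0,0,0.89,1,0,0,0,0,0,0.89,1,0,0,0,0,0,0.88,1,0,0,0,0,0,0,1]'

```text
time_s: 31.2
position: [0.4434, -0.1582, 0.2017]
tcp_rot: [-3.14, 0.001, 1.603]
wrist_force: [0.2, -0.4, -0.0]
finger_gap: 0.0277
```

```bash
python3 go.py .645 .1 .2 1.6; python3 - <<'E'
from h import *
snap('wrist','wrist16')
E
```

```text
pos [ 0.4434 -0.1582  0.2017] rpy [-3.140e+00  1.000e-03  1.603e+00] gap 0.0277
turn total [-0.01  0.01  0.02] rows 1  then shift total [0.2522 0.2091 0.0017] rows 6 each [0.042  0.0348 0.0003]
```

View pics/wrist16.png

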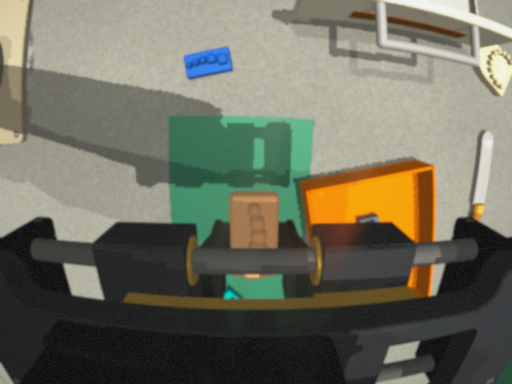

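Call:
jog_arm --deltas '[0.036,0.03,0,0,0,0,1,0.036,0.03,0,0,0,0,1,0.036,0.03,0,0,0,0,1,0.036,0.03,0,0,0,0,1,0.036,0.03,0,0,0,0,1,0.036,0.03,0,0,0,0,1,0.036,0.029,0,0,0,0,1,0,0,0,0,0,0,1]'

```text
time_s: 32.25
position: [0.6449, 0.1046, 0.1999]
tcp_rot: [-3.139, -0.0, 1.611]
wrist_force: [-0.2, 0.1, -1.1]
finger_gap: 0.0277
```

Call:
jog_arm --deltas '[0,0,0.04,0,0,0,1,0,0,0.04,0,0,0,1,0,0,0.03,0,0,0,1,0,0,0.012,0,0,0,1,0,0,0,0,0,0,1]'

```text
time_s: 32.88
position: [0.6441, 0.0996, 0.0791]
tcp_rot: [-3.14, 0.002, 1.603]
wrist_force: [0.1, -0.9, 0.1]
finger_gap: 0.0274
```

```bash
python3 go.py .645 .1 .0715 1.6; python3 - <<'E'
from h import *
im,m=snap('side','side17')
cv2.imwrite('pics/side17c.png',cv2.cvtColor(cv2.resize(im[140:300,130:290],None,fx=3.7,fy=3.7,interpolation=cv2.INTER_CUBIC),cv2.COLOR_RGB2BGR))
E
```

```text
pos [0.6441 0.0996 0.0791] rpy [-3.140e+00  2.000e-03  1.603e+00] gap 0.0274
turn total [-0.01  0.01  0.02] rows 1  then shift total [0.0004 0.0009 0.0076] rows 1 each [0.0004 0.0009 0.0076]
```

View pics/side17c.png

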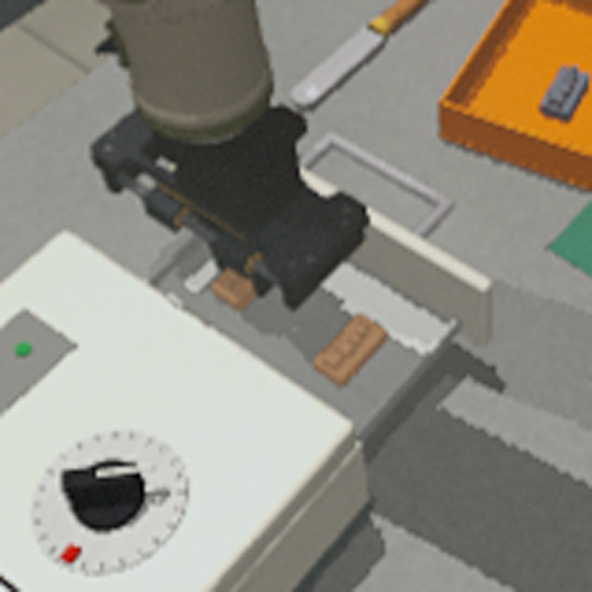

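Call:
jog_arm --deltas '[0,0,0.004,0,0,0,1,0,0,0.003,0,0,0,1,0,0,0,0,0,0,1,0,0,0,0,0,0,-0.15,0,0,0,0,0,0,-0.15,0,0,0,0,0,0,-0.15,0,0,-0.04,0,0,0,-0.15,0,0,-0.05,0,0,0,-0.15]'

```text
time_s: 33.92
position: [0.6436, 0.1001, 0.1622]
tcp_rot: [-3.138, 0.002, 1.603]
wrist_force: [1.2, 0.2, 1.3]
finger_gap: 0.05
```

Call:
jog_arm --deltas '[0,0,-0.04,0,0,0,0,-0.05,0,0,0,0,0,0.2,-0.05,0,0,0,0,0,0.31,-0.05,0,0,0,0,0,0.31,0,0,0,0,0,0,0.31]'

```text
time_s: 34.55
position: [0.6488, -0.0557, 0.2026]
tcp_rot: [-3.14, 0.004, 1.595]
wrist_force: [0.7, 0.0, 0.5]
finger_gap: 0.0303
```

```bash
python3 go.py .603 -.014 .2 .031; python3 - <<'E'
from h import *
snap('wrist','wrist18')
im,m=snap('side','side18')
cv2.imwrite('pics/side18c.png',cv2.cvtColor(cv2.resize(im[100:270,150:350],None,fx=4,fy=3.5,interpolation=cv2.INTER_CUBIC),cv2.COLOR_RGB2BGR))
E
```

```text
pos [ 0.6488 -0.0557  0.2026] rpy [-3.14   0.004  1.595] gap 0.0303
turn total [ 0.02  0.03 11.2 ] rows 13  then shift total [-0.0445 -0.0431  0.0026] rows 1 each [-0.0445 -0.0431  0.0026]
```

View pics/wrist18.png

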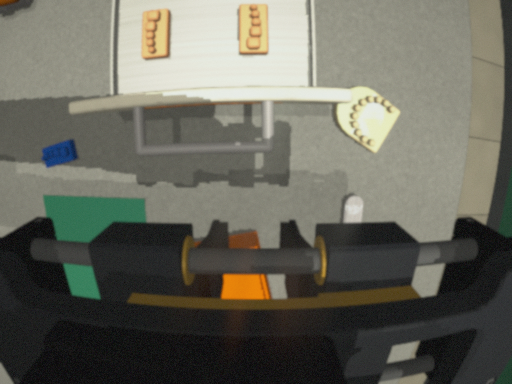

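View pics/side18c.png

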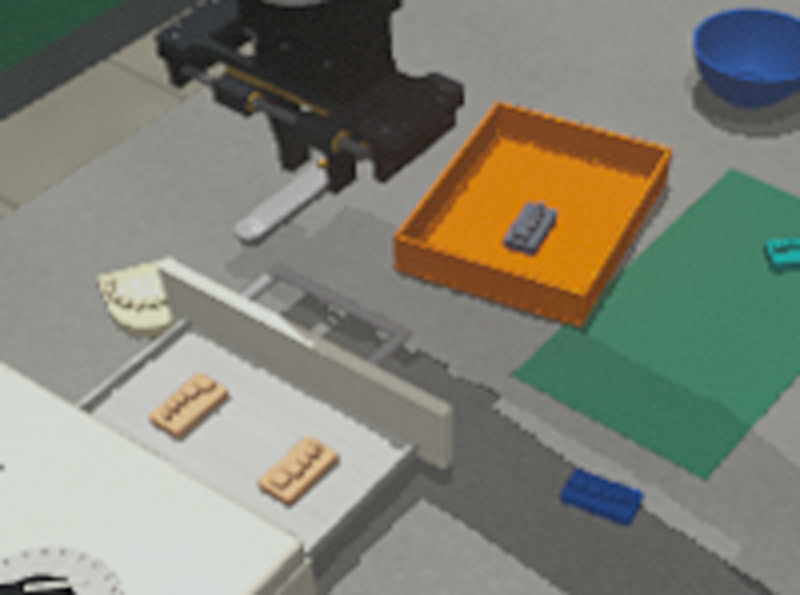

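Call:
jog_arm --deltas '[0.004,-0.047,0,0,0,0,1,0,0,0.035,0,0,0,1,0,0,0.035,0,0,0,1,0,0,0.032,0,0,0,1,0,0,0,0,0,0,1]'

```text
time_s: 35.28
position: [0.6004, -0.0453, 0.0983]
tcp_rot: [-3.136, 0.001, 1.605]
wrist_force: [0.4, 0.8, -0.1]
finger_gap: 0.0011
```

```bash
python3 go.py .598 .112 .1 1.6; python3 - <<'E'
from h import *
im,m=snap('side','side19')
cv2.imwrite('pics/side19c.png',cv2.cvtColor(cv2.resize(im[100:270,150:350],None,fx=4,fy=3.5,interpolation=cv2.INTER_CUBIC),cv2.COLOR_RGB2BGR))
E
```

```text
pos [ 0.6004 -0.0453  0.0983] rpy [-3.136e+00  1.000e-03  1.605e+00] gap 0.0011
turn total [-0.04  0.    0.04] rows 1  then shift total [ 0.1573  0.0022 -0.0017] rows 4 each [ 0.0393  0.0006 -0.0004]
```

View pics/side19c.png

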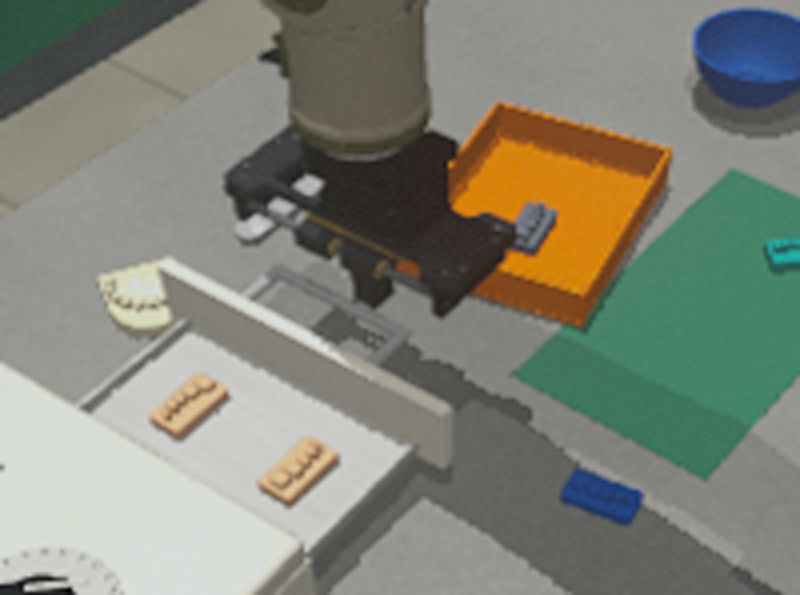

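Call:
jog_arm --deltas '[0.01,0,0,0,0,0,1,0.008,0,0,0,0,0,1,0.012,0,0,0,0,0,1,0.015,0,0,0,0,0,1,0.015,0,0,0,0,0,1,0.015,0,0,0,0,0,1,0.015,0,0,0,0,0,1,0.015,0,0,0,0,0,1]'

```text
time_s: 36.33
position: [0.5984, 0.0587, 0.1002]
tcp_rot: [-3.14, 0.001, 1.603]
wrist_force: [0.3, -1.4, 1.7]
finger_gap: 0.0008
```

```bash
python3 go.py .598 .112 .1 1.6; python3 - <<'E'
from h import *
im,m=snap('side','side20')
cv2.imwrite('pics/side20c.png',cv2.cvtColor(cv2.resize(im[100:270,150:350],None,fx=4,fy=3.5,interpolation=cv2.INTER_CUBIC),cv2.COLOR_RGB2BGR))
E
```

```text
pos [0.5984 0.0587 0.1002] rpy [-3.140e+00  1.000e-03  1.603e+00] gap 0.0008
turn total [-0.01  0.01  0.02] rows 1  then shift total [0.0533 0.0011 0.0002] rows 2 each [0.0266 0.0006 0.0001]
```

View pics/side20c.png

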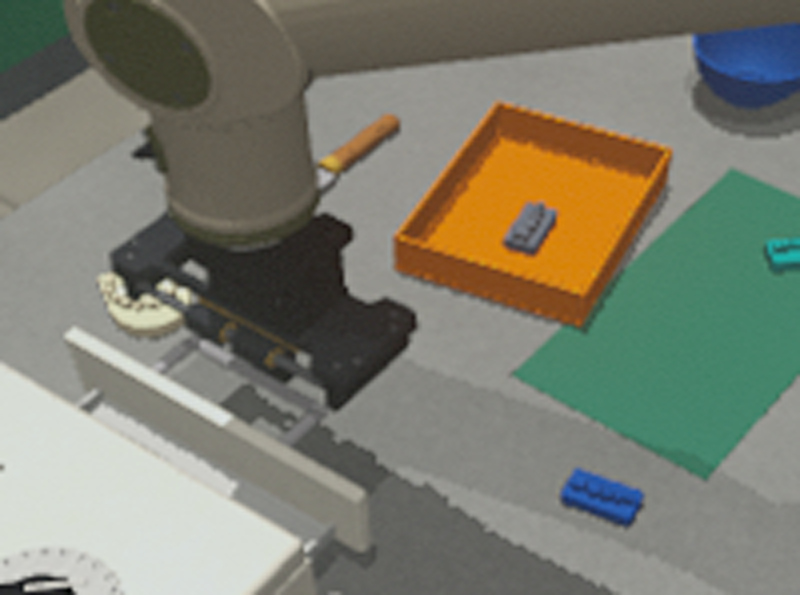

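Call:
jog_arm --deltas '[0.012,0,0,0,0,0,1,0.012,0,0,0,0,0,1,0.01,0,0,0,0,0,1,0.008,0,0,0,0,0,1,0.006,0,0,0,0,0,1,0.004,0,0,0,0,0,1,0,0,0,0,0,0,1]'

```text
time_s: 37.25
position: [0.597, 0.1086, 0.1001]
tcp_rot: [-3.14, 0.003, 1.602]
wrist_force: [-0.4, -5.3, 0.6]
finger_gap: 0.0003
```

```bash
python3 - <<'E'
from h import *
im,m=snap('side','side21')
cv2.imwrite('pics/side21c.png',cv2.cvtColor(cv2.resize(im[140:300,130:290],None,fx=3.7,fy=3.7,interpolation=cv2.INTER_CUBIC),cv2.COLOR_RGB2BGR))
print(get_obs()['wrist_force'],get_obs()['position'])
E
```

```text
[-0.79764234 -6.46677646  0.72837167] [0.59694165 0.10861885 0.10009055]
```

View pics/side21c.png

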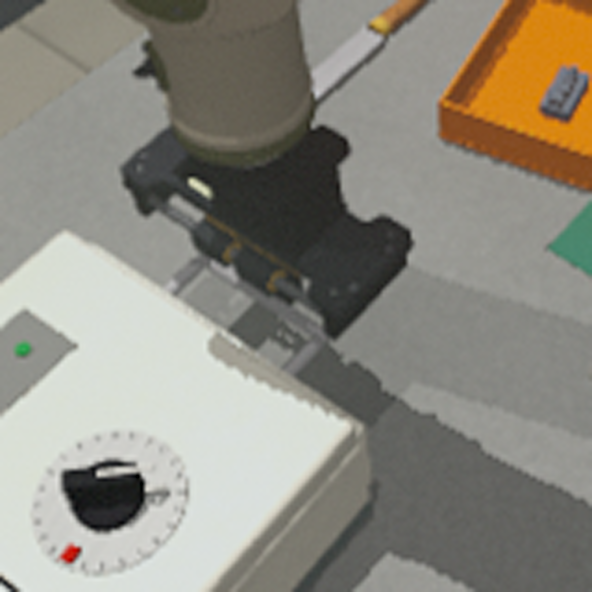

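Call:
jog_arm --deltas '[0.004,0,0,0,0,0,1,0.003,0,0,0,0,0,1,0,0,0,0,0,0,1,0,0,0,0,0,0,1]'

```text
time_s: 37.8
position: [0.5969, 0.1092, 0.1001]
tcp_rot: [-3.139, 0.01, 1.597]
wrist_force: [-2.3, -22.3, 5.9]
finger_gap: 0.0008
```

Call:
jog_arm --deltas '[-0.02,0,0,0,0,0,1,-0.03,0,0,0,0,0,1,0,0,-0.05,0,0,0,1,0,0,-0.05,0,0,0,1,0,-0.025,-0.05,0,0,0,1,0.04,-0.025,-0.04,0,0,0,1,0.04,0,0,0,0,0,0.5,0.04,0,0,0,0,0,0]'

```text
time_s: 38.8
position: [0.5445, 0.1873, 0.2913]
tcp_rot: [3.141, -0.0, 1.603]
wrist_force: [-0.0, -0.4, 0.2]
finger_gap: 0.0132
```

Call:
jog_arm --deltas '[0,0,0,0,0,0,-0.15,0,0,0,0,0,0,-0.15]'

```text
time_s: 39.05
position: [0.5448, 0.1851, 0.2901]
tcp_rot: [-3.141, 0.001, 1.603]
wrist_force: [0.3, -0.1, 1.2]
finger_gap: 0.0327
```

```bash
python3 - <<'E'
from h import *
print(get_obs()['position'])
snap('wrist','wrist22')
im,m=snap('side','side22')
cv2.imwrite('pics/side22c.png',cv2.cvtColor(cv2.resize(im[140:350,50:290],None,fx=3.3,fy=2.8,interpolation=cv2.INTER_CUBIC),cv2.COLOR_RGB2BGR))
E
```

```text
[0.54482685 0.18507691 0.29014431]
```

View pics/wrist22.png

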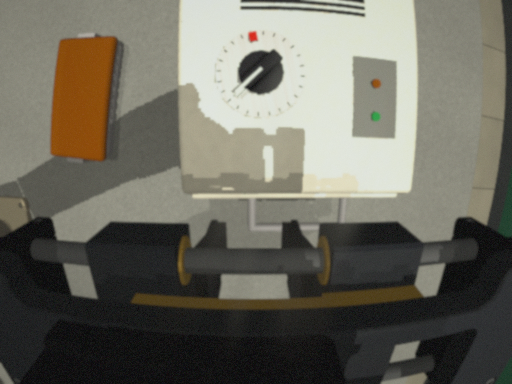

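View pics/side22c.png

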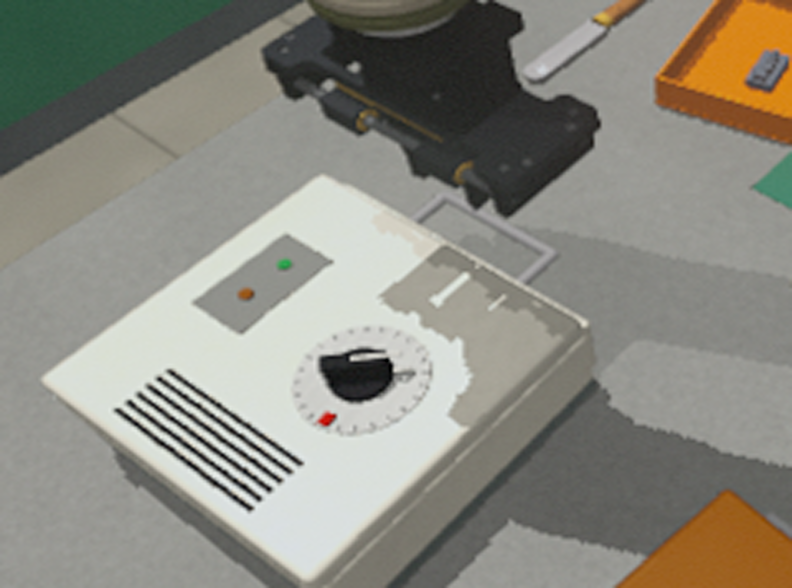

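```bash
python3 - <<'E'
from h import *
a=cv2.imread('pics/wrist22.png'); cv2.imwrite('pics/wrist22c.png',cv2.resize(a[20:125,205:315],None,fx=5.4,fy=5.4,interpolation=cv2.INTER_CUBIC))
m=viewer.camera_model('wrist')
h=hsv(cv2.cvtColor(a,cv2.COLOR_BGR2RGB))
k=cv2.inRange(h,(0,150,100),(8,255,255))|cv2.inRange(h,(172,150,100),(180,255,255));k[60:]=0
ys,xs=np.where(k>0);print('red px',xs.mean(),ys.mean(),len(xs)); print(onz(m,[(xs.mean(),ys.mean())],.137,True))
E
```

```text
red px 252.50943396226415 36.132075471698116 53
[[0.53900371 0.33504374 0.137     ]]
```

View pics/wrist22c.png

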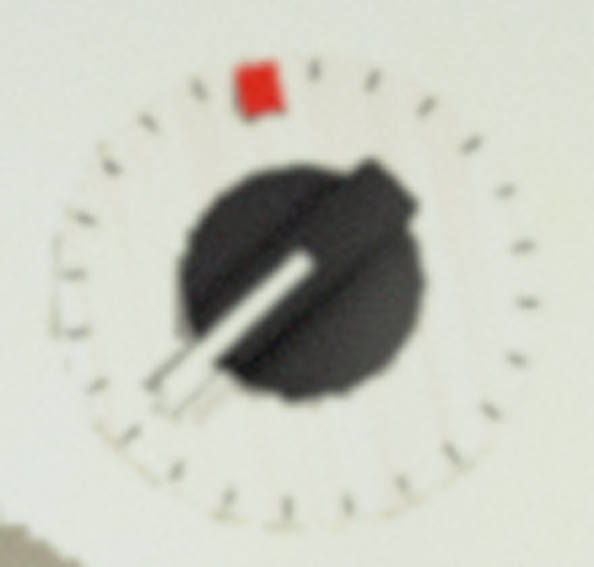

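```bash
python3 - <<'E'
from h import *
from scipy.optimize import least_squares
m=viewer.camera_model('wrist')
c=lambda L:np.array([(205+x/5.4-.4,20+y/5.4-.4) for x,y in L])
t=[(199,90),(149,122),(111,166),(85,218),(76,274),(79,332),(97,385),(131,433),(177,471),(229,500),(287,508),(348,505),(404,488),(457,456),(493,411),(519,359),(529,302),(524,246),(506,190),(471,144),(428,105),(373,80),(315,70)]
for z in(.135,.138):
    P=onz(m,c(t),z,True)[:,:2]
    f=least_squares(lambda q:np.hypot(*(P-q[:2]).T)-q[2],[.546,.3,.04]).x
    print('plate',z,f)
f=f[:2]
r=onz(m,c([(260,90)]),.138,True)[0,:2]-f; print('red',r,np.hypot(*r))
U=np.arctan2(-1,.033) # front dir
cw=lambda v:(U-np.arctan2(v[1],v[0]))%(2*np.pi)
print('mark cw',cw(r))
for z in (.15,.16,.168):
    Q=onz(m,c([(305,260),(168,388),(394,183)]),z,True)[:,:2]
    print(z,Q,'line ang',cw(Q[1]-Q[0]),cw(Q[1]-Q[2]),'tip from axis',cw(Q[1]-f),np.hypot(*(Q[1]-f)))
E
```

```text
plate 0.135 [0.54814844 0.29790929 0.04207126]
plate 0.138 [0.54809545 0.29749156 0.04164889]
red [-0.00883988  0.03715021] 0.03818745750020083
mark cw 2.940975185926767
0.15 [[0.54815457 0.30033199]
 [0.52500681 0.27679339]
 [0.56325738 0.31509521]] line ang 0.8100147232041772 0.817716714706711 tip from axis 0.8729255649372782 0.03100806101707376
0.16 [[0.54796839 0.29878061]
 [0.52563619 0.27607134]
 [0.56253908 0.31302367]] line ang 0.8100147232041794 0.8177167147067128 tip from axis 0.8420612983533808 0.031036178027686743
0.168 [[0.54781944 0.2975395 ]
 [0.5261397  0.2754937 ]
 [0.56196444 0.31136645]] line ang 0.8100147232041794 0.8177167147067119 tip from axis 0.8174283892368144 0.031079914908329932
```

Call:
jog_arm --deltas '[0,0,0,0,0,-0.88,0.2,0,0,0,0,0,-0.88,0.2,0,0,0,0,0,-0.88,0.2,0,0,0,0,0,-0.88,0.2,0,0,0,0,0,-0.88,0.2,0,0,0,0,0,-0.88,0.2,0,0,0,0,0,-0.88,0.2,0,0,0,0,0,-0.88,0.2]'

```text
time_s: 40.15
position: [0.5451, 0.1841, 0.2903]
tcp_rot: [-3.14, 0.0, 2.588]
wrist_force: [-0.6, 0.3, 0.5]
finger_gap: 0.0347
```

Call:
jog_arm --deltas '[0,0,0,0,0,-0.88,0.2,0,0,0,0,0,-0.88,0.2,0,0,0,0,0,-0.88,0.2,0,0,0,0,0,-0.88,0.2,0,0,0,0,0,-0.88,0.2,0,0,0,0,0,-0.88,0.2,0,0,0,0,0,-0.88,0.2,0,0,0,0,0,-0.88,0.2]'

```text
time_s: 41.15
position: [0.5451, 0.1842, 0.2903]
tcp_rot: [-3.141, -0.001, -2.712]
wrist_force: [0.3, 0.2, 0.1]
finger_gap: 0.0345
```

Call:
jog_arm --deltas '[0,0,0,0,0,-0.87,0.2,0,0,0,0,0,-0.86,0.2,0,0,0,0,0,-0.86,0.2,0,0,0,0,0,0,0.2]'

```text
time_s: 41.65
position: [0.545, 0.1843, 0.2903]
tcp_rot: [-3.141, -0.002, -2.355]
wrist_force: [0.1, -0.1, 0.2]
finger_gap: 0.0349
```

```bash
python3 go.py .5475 .298 .2 -2.353; python3 -c "
from h import *
print(get_obs()['joints'].round(2))"
```

```text
pos [0.545  0.1843 0.2903] rpy [-3.141e+00 -2.000e-03 -2.355e+00] gap 0.0349
turn total [-0.   -0.01 -0.02] rows 1  then shift total [-0.0824  0.0784  0.0903] rows 2 each [-0.0412  0.0392  0.0451]
[-0.24  0.21 -0.19  1.51  0.04  1.42  1.92]
```

Call:
jog_arm --deltas '[-0.0275,0.0261,0,0,0,0,0.2,-0.0275,0.0261,0,0,0,0,0.2,-0.0275,0.0261,0,0,0,0,0.2,0,0,0.04,0,0,0,0.2,0,0,0.035,0,0,0,0.2,0,0,0,0,0,0,0.2,0,0,0,0,0,0,0.2]'

```text
time_s: 42.52
position: [0.548, 0.2989, 0.2168]
tcp_rot: [-3.141, 0.0, -2.355]
wrist_force: [0.5, 0.3, 0.4]
finger_gap: 0.0351
```

```bash
python3 go.py .5475 .298 .167 -2.353; python3 - <<'E'
from h import *
snap('wrist','wrist23')
im,m=snap('side','side23')
cv2.imwrite('pics/side23c.png',cv2.cvtColor(cv2.resize(im[220:320,100:240],None,fx=5.4,fy=5.4,interpolation=cv2.INTER_CUBIC),cv2.COLOR_RGB2BGR))
im,m=snap('scene','scene23')
cv2.imwrite('pics/scene23c.png',cv2.cvtColor(cv2.resize(im[180:300,270:400],None,fx=4.8,fy=4.8,interpolation=cv2.INTER_CUBIC),cv2.COLOR_RGB2BGR))
E
```

```text
pos [0.548  0.2989 0.2168] rpy [-3.141  0.    -2.355] gap 0.0351
turn total [-0.01  0.   -0.01] rows 1  then shift total [ 0.001  -0.0003  0.0498] rows 1 each [ 0.001  -0.0003  0.0498]
```

View pics/side23c.png

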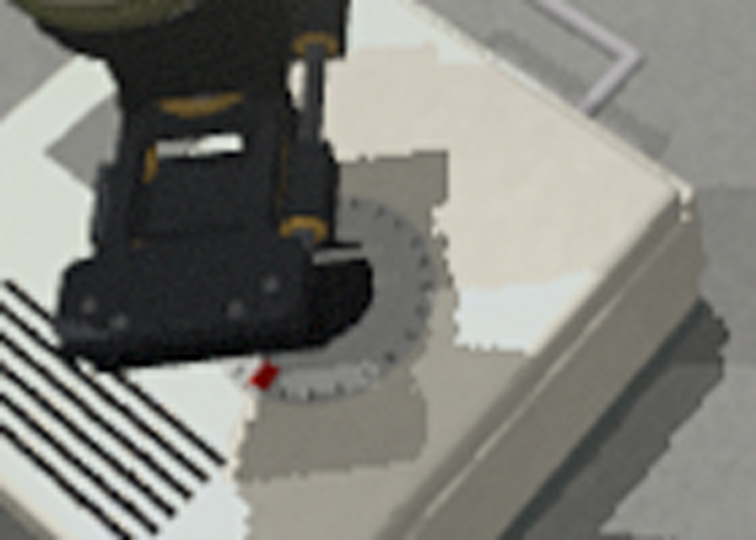

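View pics/scene23c.png

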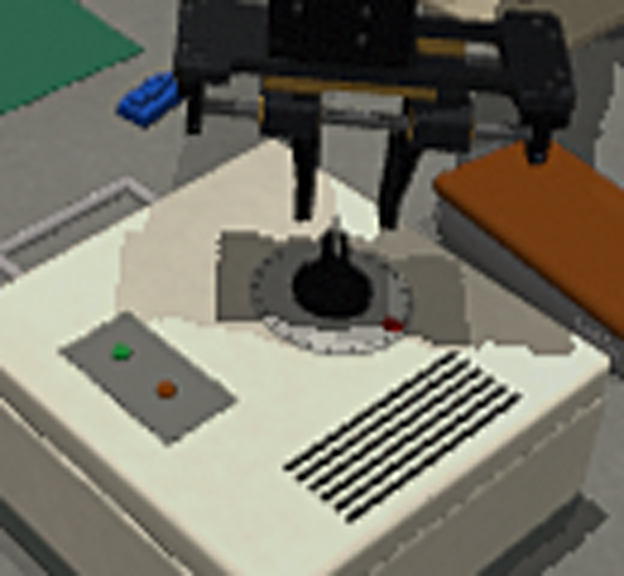

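View pics/wrist23.png

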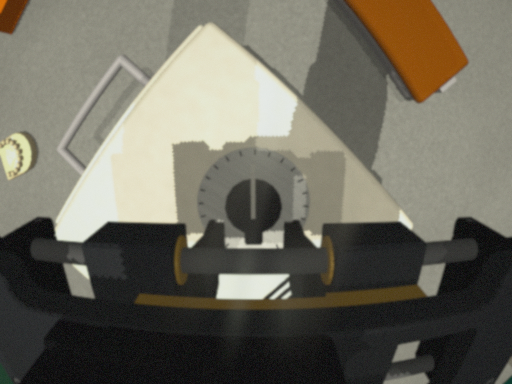

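Call:
jog_arm --deltas '[0.001,0,0.025,0,0,0,0.2,0,0,0.02,0,0,0,0.2,0,0,0.003,0,0,0,0.2,0,0,0,0,0,0,0.2]'

```text
time_s: 43.18
position: [0.547, 0.2983, 0.1682]
tcp_rot: [-3.141, -0.001, -2.353]
wrist_force: [-0.1, 0.2, 0.1]
finger_gap: 0.0346
```

Call:
jog_arm --deltas '[0,0,0,0,0,0,1,0,0,0,0,0,0,1,0,0,0,0,0,0,1,0,0,0,0,0,0,1]' --force 20

```text
time_s: 43.68
position: [0.5473, 0.2975, 0.1675]
tcp_rot: [-3.14, -0.001, -2.354]
wrist_force: [3.1, -3.2, 2.4]
finger_gap: 0.0132
```

Call:
jog_arm --deltas '[0,0,0,0,0,0.8,1,0,0,0,0,0,0.8,1,0,0,0,0,0,0.8,1,0,0,0,0,0,0.8,1,0,0,0,0,0,0.8,1,0,0,0,0,0,0.8,1]'

```text
time_s: 44.42
position: [0.5472, 0.2978, 0.1675]
tcp_rot: [-3.14, 0.0, -3.028]
wrist_force: [2.5, -2.7, 2.1]
finger_gap: 0.0128
```

Call:
jog_arm --deltas '[0,0,0,0,0,0.8,1,0,0,0,0,0,0.8,1,0,0,0,0,0,0.8,1,0,0,0,0,0,0.8,1,0,0,0,0,0,0.8,1,0,0,0,0,0,0.8,1]'

```text
time_s: 45.18
position: [0.5473, 0.2981, 0.1675]
tcp_rot: [-3.141, 0.001, 2.586]
wrist_force: [3.3, -0.4, 0.8]
finger_gap: 0.0125
```

Call:
jog_arm --deltas '[0,0,0,0,0,0.8,1,0,0,0,0,0,0.8,1,0,0,0,0,0,0.8,1,0,0,0,0,0,0.8,1,0,0,0,0,0,0.8,1,0,0,0,0,0,0.8,1,0,0,0,0,0,0.8,1,0,0,0,0,0,0,1]'

```text
time_s: 46.18
position: [0.5475, 0.2982, 0.1675]
tcp_rot: [3.141, 0.001, 1.806]
wrist_force: [5.4, 0.2, 0.3]
finger_gap: 0.0129
```

```bash
python3 - <<'E'
from h import *
print(get_obs()['tcp_rot'],get_obs()['joints'].round(2))
im,m=snap('wrist','wrist24')
cv2.imwrite('pics/wrist24c.png',cv2.cvtColor(cv2.resize(im[100:300,150:360],None,fx=3,fy=3,interpolation=cv2.INTER_CUBIC),cv2.COLOR_RGB2BGR))
E
```

```text
[3.14057481e+00 9.91262544e-04 1.80647571e+00] [-0.63  0.37  0.08  1.57 -0.03  1.2  -0.32]
```

View pics/wrist24c.png

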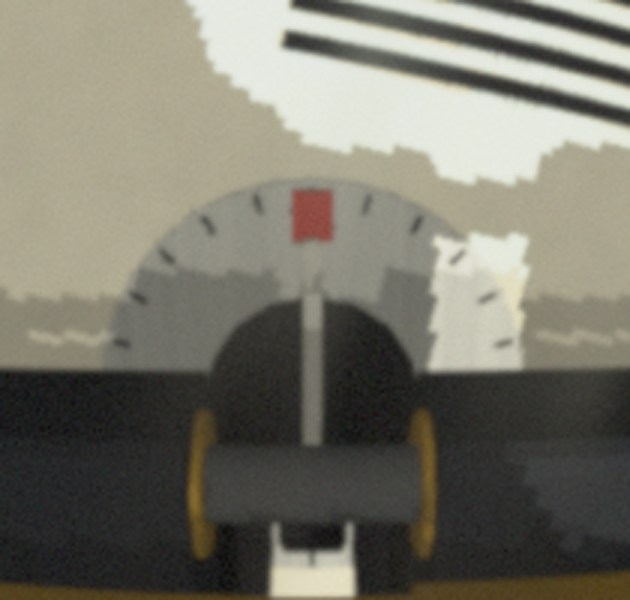

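Call:
jog_arm --deltas '[0,0,0,0,0,0,0.6,0,0,0,0,0,0,0.2,0,0,0,0,0,0,0.2,0,0,-0.04,0,0,0,0.2,0,0,-0.05,0,0,0,0.2,-0.04,0,-0.04,0,0,0,0.2,-0.05,0,0,0,0,0,0.2,-0.04,0,0,0,0,0,0.2]'

```text
time_s: 47.22
position: [0.5776, 0.17, 0.2978]
tcp_rot: [-3.141, 0.001, 1.807]
wrist_force: [-0.1, 0.6, 0.0]
finger_gap: 0.0349
```

Call:
jog_arm --deltas '[0,0,0,0,0,0,0.2,0,0,0,0,0,0,0.2]'

```text
time_s: 47.48
position: [0.5769, 0.1727, 0.2971]
tcp_rot: [-3.14, 0.001, 1.809]
wrist_force: [0.4, 0.7, -0.4]
finger_gap: 0.0346
```

```bash
python3 - <<'E'
from h import *
im,m=snap('wrist','wrist25')
im,m=snap('side','side25')
print(get_obs()['position'],get_obs()['wrist_force'],get_obs()['qd'].round(3))
E
```

```text
[0.57672699 0.17348369 0.29695885] [-0.32143942  0.59635661  0.44307886] [-0.003  0.001  0.004 -0.002  0.001  0.001  0.003]
```

View pics/wrist25.png

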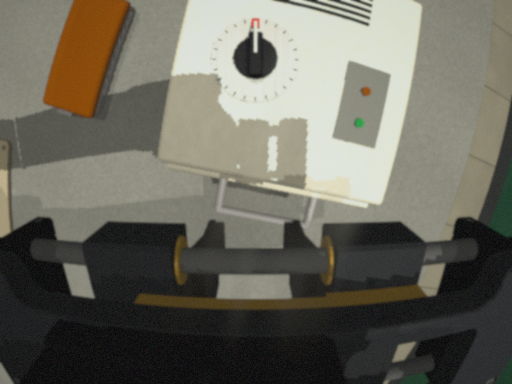

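View pics/side25.png

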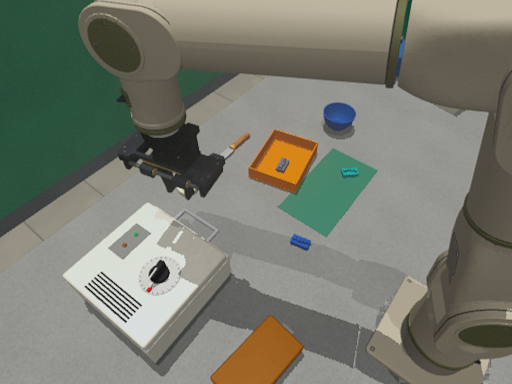

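```bash
python3 - <<'E'
from h import *
a=cv2.imread('pics/side0.png');b=cv2.imread('pics/side25.png')
s=lambda x:cv2.resize(x[195:250,165:240],None,fx=5,fy=5,interpolation=cv2.INTER_CUBIC)
cv2.imwrite('pics/cmp.png',np.hstack([s(a),s(b)]))
E
```

```text
(no output)
```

View pics/cmp.png

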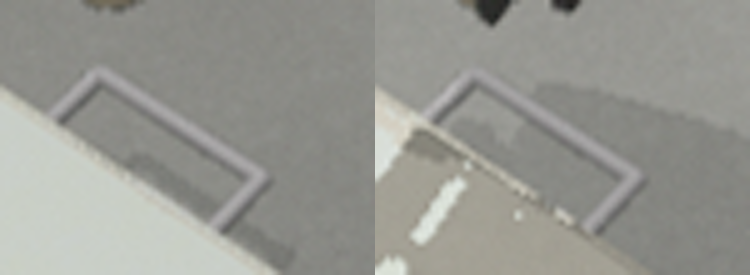

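The handle sits in the same pixels as at the start, at (97,72) and (268,180) in both crops, so the drawer is home. The pointer is on the red marker, so I'm handing in.

```bash
python3 -c "
from h import *
print(order.finish_job())"
```

```text
the job is handed in; nothing more can be done
None
```

The job is done and handed in at about 47.5 s; `finish_job` gave no verdict.

**What I did**
- I pulled the drawer about 138 mm open and found one grey cured model in it. I stood it in the orange pan.
- Both peach fresh models from the mat went onto the tray, bases down. I saw no third one.
- I pushed the drawer in until it met the stop, with force rising to 22 N and no further travel.
- I then turned the dial about 122° clockwise to the red marker and drew the arm clear.

**Last checks**
- **Dial:** the wrist view shows the white pointer centred on the red block, both while gripped and after release.
- **Drawer:** its handle sits at the same side-camera pixels as before opening, so it is home.
- **Models:** the cured model shows upright in the pan. The fresh models were last seen upright on the tray just before closing and could not be seen afterwards.
- **Bystanders:** the box, bowl and spatula look unmoved in the last side view. The arm hid the arch there; earlier views show it in place. The turquoise and blue look-alikes were left alone.

**Not checked or off**
- The rearmost roughly 40 mm of the tray, under the hood, was never in view, so I could not rule out a second cured model there.
- One early look at the handle from the edge of the wrist image was 10 mm off. I re-measured before gripping.
- The first try at the cured model ran the last joint to its range limit, so I took the opposite grip.

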